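# Tare the pigment scale with its pail

## Task

Hang the empty pail by its wooden handle on the hook of the pigment scale and let go of it so that it hangs free. Its weight turns the white dial away from under the needle; then turn the round knob on the sloped front until the needle's tip points at the bold zero mark again, and let go. Do not touch the needle itself, and leave the other things on the table where they stand.

Things in the scene. Friction and masses are not known exactly. Their poses are not given: they have to be found in the camera images.
- scale: Scale fixed to the table; origin on the table under it, +z up, -x its front. In its frame: grey console x -0.14..0.115, y -0.055..0.105, 110 mm high, level turning white dial (156 mm wide, top 114 mm) on it, sloped front with a round knob; wooden base x -0.145..0.125, y -0.185..0.115, 15 mm thick; steel post 26 mm square, 230 mm high at (0.06, -0.14), carrying the hook.
- hook: Hook on a 40 mm aluminium slider on the post (origin: slider's centre, 185 mm high; axes as the scale's). Its 8 mm round bar points to -x, with a shallow dip 112 mm and an upturned tip 137 mm from the origin, top 26 mm above the bar's axis. It sinks under load on a spring of 120 N/m, at most 26 mm; each mm sunk turns the dial 0.05 rad clockwise as seen from above.
- hook_seat (a point): Where the centre of the pail's handle comes to lie when it hangs in the dip of the hook (11 mm above the axis of the hook's bar); it sinks with the hook. Axes as the scale's: the handle should lie along y.
- pail: Small open steel pail, loose, about 0.1 to 0.21 kg: 60 mm across at the foot, 72 mm at the rim, 70 mm high, with two rigid upright wires (5 mm thick, at y +-40 mm) carrying a wooden bar handle 136 mm high overall. Handle and wires are stiff and do not fold. Origin: centre of the underside; y runs along the handle, z up.
- pail_handle (a point): Middle of the pail's handle: a flat-sided wooden bar 10 mm thick (x), 12 mm high and 88 mm long along the pail's y, its middle 130 mm above the pail's underside; between the wires 75 mm are free, with 54 mm clear height above the rim.
- knob (a joint): Turn of the knob in rad, positive clockwise as seen from outside looking onto it, range -3.1 to 3.1; stays where left (friction torque 0.03 N m). Each rad clockwise turns the needle 0.4 rad clockwise as seen from above, and counter-clockwise likewise. The load does not move the needle.
- knob_grip (a point): On the knob's axis at the height to grip, 24 mm off the sloped face. The black knob is a cylinder 40 mm across and 28 mm long, from 8 to 36 mm off the face. z of this frame points outward along the knob's axis, which leans 28 degrees (0.49 rad) from vertical towards the scale's -x; the frame turns with the knob.
- needle: Dark needle, 66 mm from pivot to tip, 3 mm wide, lying level 1 to 5 mm above the white dial. Origin at the pivot; x points to the tip. Must not be touched.
- needle_tip (a point): Tip of the needle, 66 mm from the pivot.
- zero_mark (a point): Middle of the bold black zero mark on the dial, a bar 20 mm long and 8 mm wide (the other ticks are thin and short), 66 mm from the pivot; it turns with the dial, and lies in the scale's +x direction from the pivot when the hook is empty. Given at the height of the needle's tip.
- dial_pivot (a point): Pivot of the needle at the centre of the dial, at the needle's height; axes as the scale's.
- paint_tin: Bystander: closed paint tin 70 mm across, 85 mm high. Origin: centre of its underside.
- brush_jar: Bystander: glass jar 76 mm across, 115 mm high, with brushes reaching 185 mm. Origin: centre of its underside.
- wood_box: Bystander: open weathered wooden box 140 x 180 mm, 85 mm high, with palette knives reaching 150 mm. Origin: centre of its underside.
- paint_pot: Bystander: small closed paint pot 44 mm across, 50 mm high. Origin: centre of its underside.

How it is judged:
By the outcome, as a careful person would: the job done as asked, in the order asked, and still so for the second after the job is handed in, with the robot touching nothing.
It also fails if it takes over 72 s, if anything falls off the work surface, if the arm or the gripper's body presses on something with over 40 N, if the wrist force passes 120 N, or if a joint passes its speed limit or range.

## Robot

A 6-joint arm with a two-finger parallel gripper is mounted at the origin on the work surface. World frame = base frame: x ahead of the robot, y to its left, z up, the work surface at z = 0. Lengths are in m, angles in rad, forces in N, time in s.
With the tool pointing down it reaches from about 0.3 to 0.775 m from the base axis. Payload 14.6 kg.
Tool frame: the origin (TCP) lies between the finger pads; the fingertips stand 14 mm ahead of it and the grasp point (between the pads) lies 5 mm behind it; x points along the fingers, y is the direction in which the jaws open and shut, and the axes are right-handed (so a half turn about x gives the same grasp; the last joint's range is limited). The gripper opens to 85 mm and grips with 20 to 120 N. Pads are 22 mm wide; open, the fingers measure 114 mm over their backs; the gripper's body (76 mm by 85 mm) begins 54 mm behind the grasp point. The pads swing forward as they close: fully open they stand 13 mm farther back than shut.
Start: joints at [-1.403, 0.3, 1.521, -0, 1.321, -0.067], TCP at [0.128, -0.535, 0.245] pointing down, gripper open.
Joint ranges: [-3.03, 3.03], [-0.79, 2.21], [0.23, 2.52], [-1.04, 4.18], [0, 3.07], [-2.55, 2.55]. Speed limits (rad/s): [2.22, 2.22, 2.57, 3.14, 3.14, 3.14].

## Interface

Orientations are given as a 3x3 rotation matrix whose columns are the frame's x, y, z axes.
In Python, from workcell import sensors, cams, ctrl gives the robot as it stands.
- The arm moves only by the tool step_arm, never from a script. Its argument "commands" is a list of rows, each an object of numbers: "x", "y", "z": the shift along the tool's x, y, z in units of 40 mm (1.0 is 40 mm); "ax", "ay", "az": the turn, a rotation vector about the tool's x, y, z in units of 6 degrees (1.0 is 6 degrees). A call has 1 to 5 rows; each row is the pose to reach, as a shift and turn from the pose measured when the call began, along the tool's axes at that moment; what a row does not reach only later rows make up. A row lasts 1/12 s, in which the tool goes at most 41.7 mm and 7.16 degrees, less where a joint would pass 70% of its speed; a pose out of reach is approached as far as the arm can. A call with a gripper value outside its range is refused whole. "hand" is the opening in per cent of the stroke, from 0 (shut) to 100 (fully open), set as the call begins (left out, the last holds). The fingers move at their own pace and stop on an object; the grip force is fixed at half the most. Time passes only in rows, so rows that repeat a pose let the fingers close. It gives the time, the measured TCP pose, the force and the opening at its end, in the units of the state.
- sensors.read_state(): the state, without advancing time (a new reading comes with each control period).
- cams.camera(name): name is "scene" or "top" or "wrist"; returns a dict with "image" (480x640x3 uint8, red, green, blue), "z_map" (480x640 float32, m along the optical axis (not along the pixel's ray), 0 where there is no reading), "K" (3x3 intrinsics, pixels), "rvec" (rotation vector, rad) and "tvec" (3), from world to camera coordinates, as OpenCV has them; the wrist camera has in their place "hand_eye" (4x4, takes a point from camera to tool coordinates, whose origin is the TCP and whose axes are the tool frame's). Camera axes: x right, y down, z forward; pixel columns grow to the right and rows downward; lengths in m; the calibration is good to about 2 mm. The wrist camera is an equidistant fisheye: a pixel r from the principal point sees the ray r / f radians off the axis. A picture is of the moment at which its call begins: read the wrist's pose just before it.
- ctrl.finish_job(): hands the job in, once; it reports no verdict.
The state is a dict: "time_s": time; "qpos": joint angles; "qd": joint speeds; "tau": joint torques, N m; "ee_pos": TCP position; "tcp_rot": TCP orientation; "wrist_force": force on the tool from outside, world axes, zero at the start; "torque": the same for the moment, N m; "grip_width": opening from 0.0 (shut) to 1.0 (fully open).
Only numpy, scipy, OpenCV 4.12 (cv2) and the standard library are available. Lean on these libraries where they do the work, as an engineer would, in place of code of your own. Each camera call takes 0.05 s, during which the arm holds its last target.

## Working session

There is one attempt and no reset: what is moved stays moved. The work goes in short steps, Python scripts to look and compute and a tool call to move; the robot and the scene stay as the last step left them, time stands still between calls to the robot, and variables do not carry over. Pictures are saved under pics/ and viewed, and the job is handed in when it is done.

Besides the shell and the picture viewer there is one more tool, called after "Call:" in YAML: its name, and indented under it one key for each argument. step_arm: Moves the arm, as the interface text tells. Its arguments: {"type":"object","properties":{"commands":{"type":"array"},"hand":{"type":"number"}},"required":["commands"]}

```bash
ls; mkdir -p pics
python3 - <<'E'
from workcell import sensors,cams
import cv2,numpy as np
s=sensors.read_state();print({k:np.round(v,3).tolist() for k,v in s.items()})
for n in("scene","top","wrist"):
    c=cams.camera(n);cv2.imwrite(f"pics/a_{n}.png",c["image"][:,:,::-1]);np.savez(f"pics/a_{n}.npz",**c)
    print(n,c["K"].tolist(),c.get("rvec"),c.get("tvec"),c.get("hand_eye"))
E
```

```text
pics
{'time_s': 0.0, 'qpos': [-1.403, 0.3, 1.522, -0.0, 1.321, -0.067], 'qd': [-0.0, 0.0, 0.001, 0.001, -0.001, -0.001], 'tau': [-0.003, -54.351, -36.179, -0.0, 0.004, 0.0], 'ee_pos': [0.128, -0.535, 0.245], 'tcp_rot': [[-0.0, 0.233, -0.973], [0.001, -0.973, -0.233], [-1.0, -0.001, -0.0]], 'wrist_force': [1.061, -0.856, -0.409], 'torque': [-0.007, -0.002, 0.006], 'grip_width': 0.999}
scene [[553.7229903094707, 0.0, 314.03213204903597], [0.0, 553.7229903094707, 230.42538867433922], [0.0, 0.0, 1.0]] [ 1.1826798   2.42622973 -0.91578421] [ 0.41136678 -0.2055744   1.54984356] None
top [[537.629958269488, 0.0, 318.40148900670636], [0.0, 537.629958269488, 245.95927938435793], [0.0, 0.0, 1.0]] [ 2.16753467 -2.1053741   0.19056107] [-0.08850781  0.57788972  1.46749952] None
wrist [[371.64829954431775, 0.0, 319.7802934998609], [0.0, 371.64829954431775, 239.0709462462327], [0.0, 0.0, 1.0]] None None [[ 6.09597737e-04 -3.16835918e-01  9.48480168e-01 -1.27895066e-01]
 [ 9.99999347e-01  1.10988279e-03 -2.71957828e-04  5.32246299e-04]
 [-9.66535806e-04  9.48479715e-01  3.16836388e-01 -8.01517048e-02]
 [ 0.00000000e+00  0.00000000e+00  0.00000000e+00  1.00000000e+00]]
```

View pics/a_scene.png

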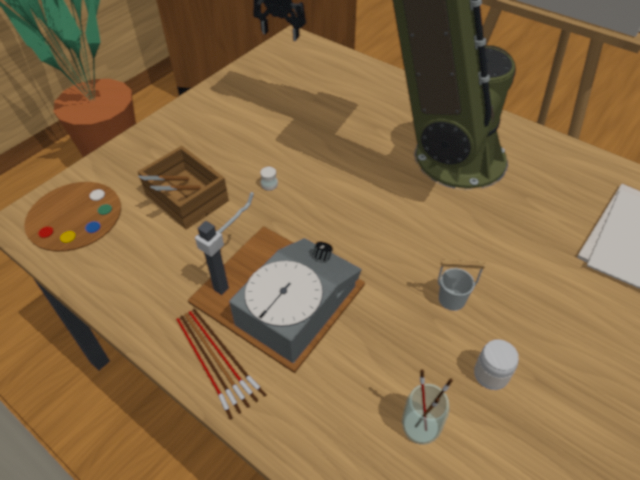

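View pics/a_top.png

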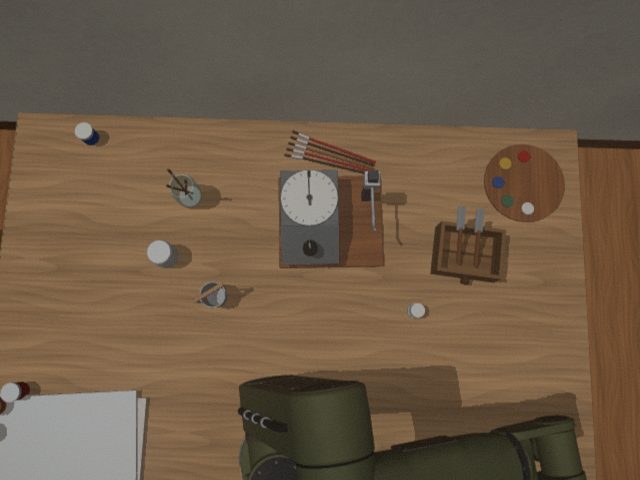

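View pics/a_wrist.png

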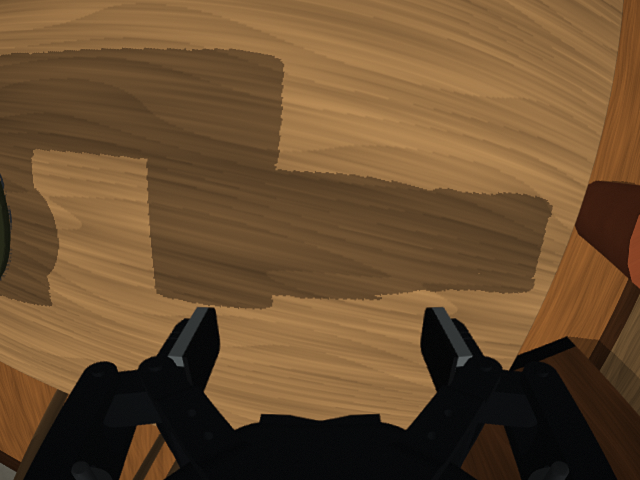

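```bash
cat > h.py <<'E'
import numpy as np,cv2
from workcell import sensors,cams
def load(f): return dict(np.load(f))
def Rt(c): return cv2.Rodrigues(c["rvec"])[0],c["tvec"]
def proj(c,P):
    R,t=Rt(c);return cv2.projectPoints(np.atleast_2d(np.array(P,float)),c["rvec"],c["tvec"],c["K"],None)[0][:,0]
def cloud(c):
    z=c["z_map"];v,u=np.mgrid[:480,:640];K=c["K"]
    p=np.stack([(u-K[0,2])/K[0,0]*z,(v-K[1,2])/K[1,1]*z,z],-1)
    R,t=Rt(c);return (p-t)@R
def ray(c,u,v):
    R,t=Rt(c);d=R.T@(np.linalg.inv(c["K"])@[u,v,1]);return -R.T@t,d/np.linalg.norm(d)
def onz(c,u,v,z):
    o,d=ray(c,u,v);return o+d*(z-o[2])/d[2]
def tri(rs):
    A=0;b=0
    for o,d in rs:
        M=np.eye(3)-np.outer(d,d);A=A+M;b=b+M@o
    p=np.linalg.solve(A,b);return p,[np.linalg.norm((np.eye(3)-np.outer(d,d))@(p-o)) for o,d in rs]
def wpose(s): return np.array(s["ee_pos"]),np.array(s["tcp_rot"])
def wray(c,s,u,v):
    K=c["K"];x=np.array([(u-K[0,2])/K[0,0],(v-K[1,2])/K[1,1]]);r=np.linalg.norm(x)
    d=np.array([*(x/r*np.sin(r)),np.cos(r)]);H=c["hand_eye"];p,R=wpose(s)
    return R@H[:3,3]+p,R@H[:3,:3]@d
def wproj(c,s,P):
    H=c["hand_eye"];p,R=wpose(s);q=(np.atleast_2d(P)-p)@R;q=(q-H[:3,3])@H[:3,:3]
    n=np.hypot(q[:,0],q[:,1]);th=np.arctan2(n,q[:,2]);K=c["K"]
    return np.stack([K[0,2]+K[0,0]*th*q[:,0]/n,K[1,2]+K[1,1]*th*q[:,1]/n],1)
def wcloud(c,s):
    K=c["K"];v,u=np.mgrid[:480,:640];x=(u-K[0,2])/K[0,0];y=(v-K[1,2])/K[1,1];r=np.hypot(x,y)+1e-9
    z=c["z_map"];t=np.tan(np.minimum(r,1.5));q=np.stack([x/r*t*z,y/r*t*z,z],-1)
    H=c["hand_eye"];p,R=wpose(s);return (q@H[:3,:3].T+H[:3,3])@R.T+p
E
python3 - <<'E'
from h import *
np.set_printoptions(precision=4,suppress=True)
for n in("scene","top"):
    c=load(f"pics/a_{n}.npz");im=c["image"][:,:,::-1]
    w=cloud(c)
    if n=="scene":
        a=cv2.resize(im[220:330,180:370],None,fx=4,fy=4,interpolation=2);b=cv2.resize(im[250:320,420:500],None,fx=7,fy=7,interpolation=2)
    else:
        a=cv2.resize(im[150:280,260:400],None,fx=4.5,fy=4.5,interpolation=2);b=cv2.resize(im[265:325,180:255],None,fx=7,fy=7,interpolation=2)
    cv2.imwrite(f"pics/b_{n}_scale.png",a);cv2.imwrite(f"pics/b_{n}_pail.png",b)
    if n=="top":
        # z profile
        for nm,(u0,u1,v0,v1) in dict(pail=(195,230,278,312),scale=(275,390,165,272)).items():
            q=w[v0:v1,u0:u1].reshape(-1,3);h=np.histogram(q[:,2],bins=np.arange(-.01,.26,.01));print(nm,list(zip(np.round(h[1],2),h[0])))
    print(n,"table z",np.median(w[350:400,100:400][...,2]))
E
```

```text
scene table z 6.019747042029719e-05
pail [(np.float64(-0.01), np.int64(260)), (np.float64(0.0), np.int64(515)), (np.float64(0.01), np.int64(35)), (np.float64(0.02), np.int64(24)), (np.float64(0.03), np.int64(30)), (np.float64(0.04), np.int64(24)), (np.float64(0.05), np.int64(31)), (np.float64(0.06), np.int64(62)), (np.float64(0.07), np.int64(54)), (np.float64(0.08), np.int64(3)), (np.float64(0.09), np.int64(2)), (np.float64(0.1), np.int64(1)), (np.float64(0.11), np.int64(0)), (np.float64(0.12), np.int64(11)), (np.float64(0.13), np.int64(119)), (np.float64(0.14), np.int64(15)), (np.float64(0.15), np.int64(0)), (np.float64(0.16), np.int64(0)), (np.float64(0.17), np.int64(0)), (np.float64(0.18), np.int64(0)), (np.float64(0.19), np.int64(0)), (np.float64(0.2), np.int64(0)), (np.float64(0.21), np.int64(0)), (np.float64(0.22), np.int64(0)), (np.float64(0.23), np.int64(0)), (np.float64(0.24), np.int64(0))]
scale [(np.float64(-0.01), np.int64(1090)), (np.float64(0.0), np.int64(1597)), (np.float64(0.01), np.int64(3268)), (np.float64(0.02), np.int64(348)), (np.float64(0.03), np.int64(12)), (np.float64(0.04), np.int64(9)), (np.float64(0.05), np.int64(114)), (np.float64(0.06), np.int64(378)), (np.float64(0.07), np.int64(322)), (np.float64(0.08), np.int64(344)), (np.float64(0.09), np.int64(424)), (np.float64(0.1), np.int64(1000)), (np.float64(0.11), np.int64(2755)), (np.float64(0.12), np.int64(167)), (np.float64(0.13), np.int64(7)), (np.float64(0.14), np.int64(1)), (np.float64(0.15), np.int64(0)), (np.float64(0.16), np.int64(3)), (np.float64(0.17), np.int64(12)), (np.float64(0.18), np.int64(94)), (np.float64(0.19), np.int64(88)), (np.float64(0.2), np.int64(92)), (np.float64(0.21), np.int64(16)), (np.float64(0.22), np.int64(66)), (np.float64(0.23), np.int64(47)), (np.float64(0.24), np.int64(0))]
top table z 0.001979569369023093
```

View pics/b_scene_scale.png

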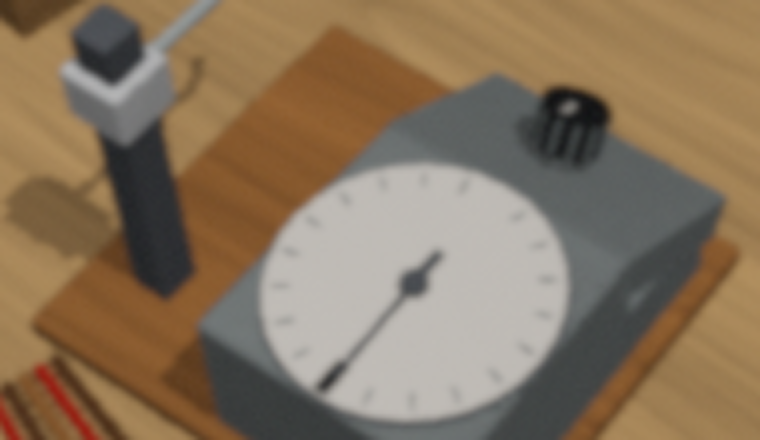

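View pics/b_top_scale.png

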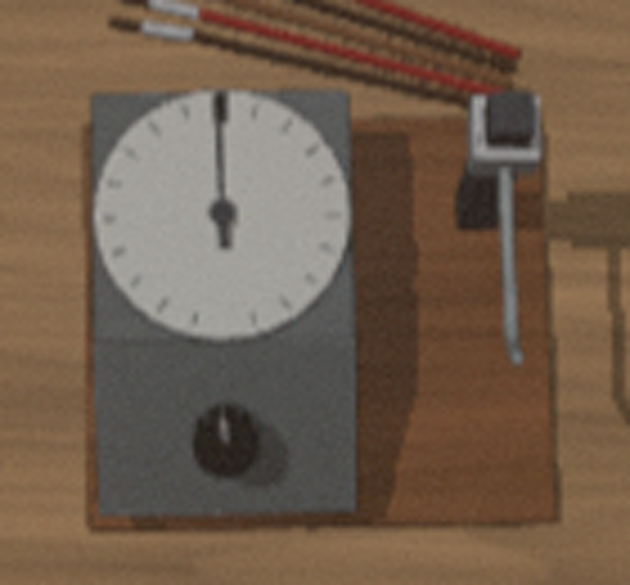

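View pics/b_top_pail.png

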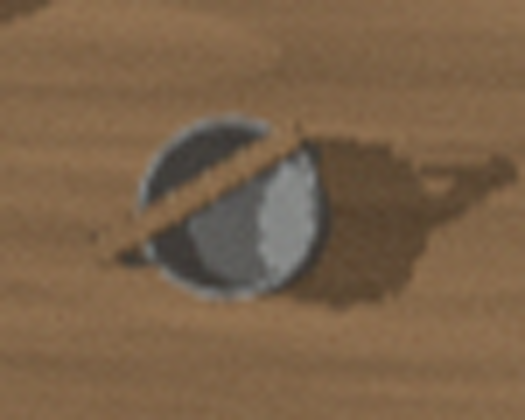

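View pics/b_scene_pail.png

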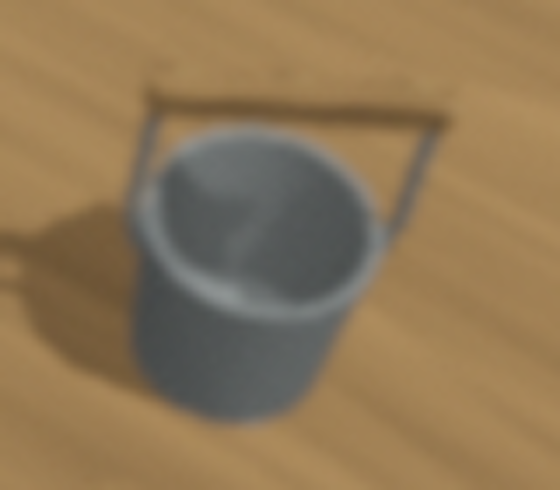

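Run:
```python
from h import *
from scipy.optimize import least_squares
np.set_printoptions(precision=4,suppress=True)
T=load("pics/a_top.npz");S=load("pics/a_scene.npz")
# handle ends triangulate
f=lambda x,y:(180+(x+.5)/7-.5,265+(y+.5)/7-.5)
g=lambda x,y:(420+(x+.5)/7-.5,250+(y+.5)/7-.5)
# left end in top(+y) ; scene end?
for a in [(105,247),(297,140)]:
  for b in [(152,100),(442,120)]:
    p,r=tri([ray(T,*f(*a)),ray(S,*g(*b))]);print(a,b,p,np.round(r,4))
wt=cloud(T);ws=cloud(S)
for n,w,box in(("top",wt,(190,230,278,312)),("scene",ws,(430,495,255,285))):
    q=w[box[2]:box[3],box[0]:box[1]].reshape(-1,3);m=(q[:,2]>.12)&(q[:,2]<.15);q=q[m]
    c=q.mean(0);u=np.linalg.svd(q[:,:2]-c[:2])[2][0];t=(q[:,:2]-c[:2])@u
    print(n,m.sum(),c,"yawdir",u,np.degrees(np.arctan2(u[1],u[0])),t.min(),t.max())
    q=w[box[2]:box[3]+40 if n=="scene" else box[3],box[0]:box[1]].reshape(-1,3);m=(q[:,2]>.064)&(q[:,2]<.078);q=q[m][:,:2]
    A=np.c_[2*q,np.ones(len(q))];s=np.linalg.lstsq(A,(q**2).sum(1),rcond=None)[0];print(" rim circ",s[:2],np.sqrt(s[2]+s[0]**2+s[1]**2))
# scale fit
F=lambda x,y:(260+(x+.5)/4.5-.5,150+(y+.5)/4.5-.5)
G=lambda x,y:(180+(x+.5)/4-.5,220+(y+.5)/4-.5)
obs=[(T,F(88,528),(-.145,.115,.015)),(T,F(558,521),(-.145,-.185,.015)),(T,F(547,122),(.125,-.185,.015)),(T,F(92,94),(.115,.105,.11)),(T,F(349,93),(.115,-.055,.11)),(T,F(222,212),None),
(S,G(340,25),(-.145,-.185,.015)),(S,G(35,325),(.125,-.185,.015)),(S,G(740,250),(-.145,.115,.015)),(S,G(200,326),(.115,-.055,.11)),(S,G(413,285),None)]
def res(p,full=False):
    c,s=np.cos(p[2]),np.sin(p[2]);o=[]
    for C,uv,P in obs:
        if P is None:P=(p[3],p[4],.117)
        W=[p[0]+c*P[0]-s*P[1],p[1]+s*P[0]+c*P[1],P[2]]
        o.append(proj(C,W)[0]-uv)
    return np.array(o) if full else np.ravel(o)
r=least_squares(res,[.55,0,0,.03,.025],loss="soft_l1");print(r.x);print(res(r.x,True))
np.save("scale.npy",r.x)
```

```text
(105, 247) (152, 100) [0.4341 0.2125 0.1267] [0.0418 0.0418]
(105, 247) (442, 120) [0.4139 0.2495 0.1262] [0.0002 0.0002]
(297, 140) (152, 100) [0.457  0.1791 0.1241] [0.0016 0.0016]
(297, 140) (442, 120) [0.4413 0.2157 0.1372] [0.0395 0.0395]
top 152 [0.4351 0.2142 0.1356] yawdir [-0.5565  0.8309] 123.81082454348666 -0.04351474848383193 0.04427649854436393
 rim circ [0.4351 0.2148] 0.034222237972874
scene 308 [0.438  0.2153 0.133 ] yawdir [-0.5499  0.8352] 123.36109712970251 -0.043846143074223215 0.04451241358681795
 rim circ [0.4367 0.2147] 0.03456602027114943
[ 0.6709 -0.0676  0.0469  0.0369  0.0238]
[[-0.5899  0.3607]
 [-0.5261  0.1173]
 [-1.6446 -1.7514]
 [-0.5908 -0.7367]
 [-0.0369 -1.3626]
 [ 0.2399 -0.7427]
 [-0.5033 -1.2385]
 [-0.6219 -1.7898]
 [ 2.0275 -0.9836]
 [-0.7088 -0.87  ]
 [ 0.4255 -0.2847]]
```

```bash
cat >> h.py <<'E'
from scipy.spatial.transform import Rotation as Ro
def down(yaw_deg):
    a=np.radians(yaw_deg);x=np.array([0,0,-1.]);y=np.array([np.cos(a),np.sin(a),0]);return np.stack([x,y,np.cross(x,y)],1)
def cmd(P,R):
    s=sensors.read_state();p,R0=wpose(s)
    d=R0.T@(np.array(P)-p)/.04;v=Ro.from_matrix(R0.T@R).as_rotvec(degrees=True)/6
    print("t %.2f pos %s q %s F %s grip %.3f"%(s["time_s"],np.round(p,4),np.round(s["qpos"],2),np.round(s["wrist_force"],1),s["grip_width"]))
    print("CMD x %.3f y %.3f z %.3f ax %.3f ay %.3f az %.3f"%(*d,*v))
E
python3 -c "
from h import *
cmd([.42,-.2,.30],down(0))"
```

```text
t 0.15 pos [ 0.1279 -0.5347  0.2449] q [-1.4   0.3   1.52 -0.    1.32 -0.07] F [ 1.  -0.2 -0. ] grip 1.001
CMD x -1.373 y -6.441 z -9.049 ax -12.758 ay -0.006 az 0.007
```

Call:
step_arm:
  commands:
    - {"x": -1.37,"y": -6.44,"z": -9.05,"ax": -12.76}
    - {"x": -1.37,"y": -6.44,"z": -9.05,"ax": -12.76}
    - {"x": -1.37,"y": -6.44,"z": -9.05,"ax": -12.76}
    - {"x": -1.37,"y": -6.44,"z": -9.05,"ax": -12.76}
    - {"x": -1.37,"y": -6.44,"z": -9.05,"ax": -12.76}

```text
invalid input
```

```bash
python3 -c "
from h import *
cmd([.42,-.2,.30],down(0))"
```

```text
t 0.15 pos [ 0.1279 -0.5347  0.2449] q [-1.4   0.3   1.52 -0.    1.32 -0.07] F [ 1.  -0.2 -0. ] grip 1.001
CMD x -1.373 y -6.441 z -9.049 ax -12.758 ay -0.006 az 0.007
```

Call:
step_arm:
  commands:
    - {"x": -0.12,"y": -0.55,"z": -0.8,"ax": -1.1,"ay": 0,"az": 0}
    - {"x": -0.24,"y": -1.1,"z": -1.6,"ax": -2.2,"ay": 0,"az": 0}
    - {"x": -0.36,"y": -1.65,"z": -2.4,"ax": -3.3,"ay": 0,"az": 0}
    - {"x": -0.48,"y": -2.2,"z": -3.2,"ax": -4.4,"ay": 0,"az": 0}
    - {"x": -0.6,"y": -2.75,"z": -4.0,"ax": -5.5,"ay": 0,"az": 0}

```text
time_s: 0.57
ee_pos: [0.2587, -0.389, 0.269]
tcp_rot: [[-0.0, 0.728, -0.685], [0.001, -0.685, -0.728], [-1.0, -0.001, -0.001]]
wrist_force: [0.2, -1.1, 0.6]
grip_width: 1.002
```

```bash
python3 -c "
from h import *
cmd([.42,-.2,.30],down(0))"
```

```text
t 0.57 pos [ 0.2587 -0.389   0.269 ] q [-1.06  0.09  1.71  0.    1.34 -0.31] F [ 0.2 -1.1  0.6] grip 1.002
CMD x -0.770 y -0.300 z -6.205 ax -7.208 ay -0.009 az 0.006
```

Call:
step_arm:
  commands:
    - {"x": -0.77,"y": -0.3,"z": -5,"ax": -5.8,"ay": 0,"az": 0}
    - {"x": -0.77,"y": -0.3,"z": -5,"ax": -5.8,"ay": 0,"az": 0}
    - {"x": -0.77,"y": -0.3,"z": -5,"ax": -5.8,"ay": 0,"az": 0}
    - {"x": -0.77,"y": -0.3,"z": -5,"ax": -5.8,"ay": 0,"az": 0}
    - {"x": -0.77,"y": -0.3,"z": -5,"ax": -5.8,"ay": 0,"az": 0}

```text
time_s: 0.98
ee_pos: [0.388, -0.233, 0.3004]
tcp_rot: [[0.0, 0.99, -0.14], [0.001, -0.14, -0.99], [-1.0, -0.0, -0.001]]
wrist_force: [0.8, -1.2, -0.3]
grip_width: 1.0
```

```bash
python3 -c "
from h import *
c=sensors.read_state()
w=cams.camera('wrist');cv2.imwrite('pics/c_wrist.png',w['image'][:,:,::-1]);np.savez('pics/c_wrist.npz',**w,ee_pos=c['ee_pos'],tcp_rot=c['tcp_rot'])
cmd([.43,-.05,.30],down(20))"
```

```text
t 1.03 pos [ 0.391  -0.2295  0.3015] q [-0.61  0.04  1.69  0.    1.41 -0.48] F [1.4 2.7 1.8] grip 1.003
CMD x 0.045 y 0.388 z -4.575 ax -4.569 ay -0.011 az -0.022
```

View pics/c_wrist.png

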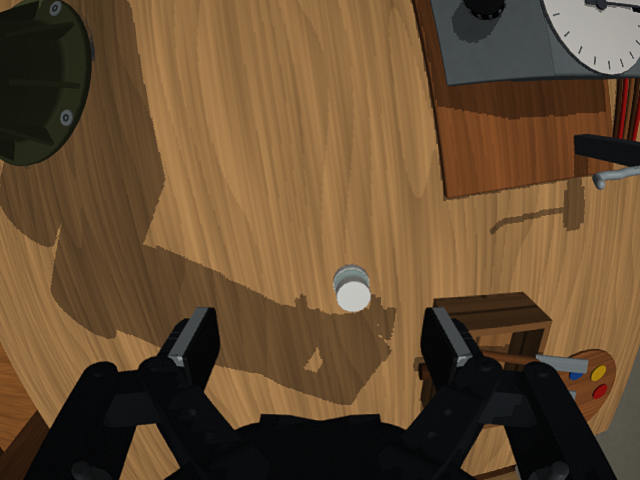

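```bash
python3 -c "
from h import *
cmd([.424,.233,.26],down(33.5))"
```

```text
t 1.03 pos [ 0.391  -0.2295  0.3015] q [-0.61  0.04  1.69  0.    1.41 -0.48] F [1.4 2.7 1.8] grip 1.003
CMD x 1.054 y -0.676 z -11.570 ax -6.819 ay -0.009 az -0.024
```

Call:
step_arm:
  commands:
    - {"x": 0,"y": 0,"z": -1,"ax": -0.6,"ay": 0,"az": 0}
    - {"x": 0,"y": 0,"z": -2,"ax": -1.2,"ay": 0,"az": 0}
    - {"x": 0,"y": -0.1,"z": -3,"ax": -1.8,"ay": 0,"az": 0}
    - {"x": 0,"y": -0.2,"z": -4,"ax": -2.4,"ay": 0,"az": 0}
    - {"x": 0.1,"y": -0.3,"z": -5,"ax": -3,"ay": 0,"az": 0}

```text
time_s: 1.45
ee_pos: [0.4046, -0.0277, 0.2982]
tcp_rot: [[0.003, 0.982, 0.186], [0.001, 0.186, -0.982], [-1.0, 0.003, -0.001]]
wrist_force: [1.2, -0.8, 0.7]
grip_width: 1.002
```

```bash
python3 -c "
from h import *
cmd([.424,.233,.26],down(33.5))"
```

```text
t 1.45 pos [ 0.4046 -0.0277  0.2982] q [-0.16 -0.07  1.81  0.    1.4  -0.35] F [ 1.2 -0.8  0.7] grip 1.002
CMD x 0.966 y 1.688 z -6.312 ax -3.793 ay 0.000 az -0.034
```

Call:
step_arm:
  commands:
    - {"x": 0.1,"y": 0.2,"z": -1,"ax": -0.7,"ay": 0,"az": 0}
    - {"x": 0.2,"y": 0.5,"z": -2,"ax": -1.4,"ay": 0,"az": 0}
    - {"x": 0.4,"y": 0.8,"z": -3,"ax": -2.1,"ay": 0,"az": 0}
    - {"x": 0.5,"y": 1.1,"z": -4,"ax": -2.8,"ay": 0,"az": 0}
    - {"x": 0.7,"y": 1.4,"z": -4.8,"ax": -3.4,"ay": 0,"az": 0}

```text
time_s: 1.87
ee_pos: [0.4235, 0.1739, 0.2708]
tcp_rot: [[0.004, 0.854, 0.521], [0.002, 0.521, -0.854], [-1.0, 0.005, 0.001]]
wrist_force: [1.5, -0.2, 0.8]
grip_width: 1.006
```

```bash
python3 -c "
from h import *
cmd([.424,.233,.26],down(33.5))"
```

```text
t 1.87 pos [0.4235 0.1739 0.2708] q [ 0.31  0.07  1.73  0.    1.33 -0.24] F [ 1.5 -0.2  0.8] grip 1.006
CMD x 0.273 y 0.778 z -1.255 ax -0.352 ay 0.008 az -0.043
```

Call:
step_arm:
  commands:
    - {"x": 0.1,"y": 0.4,"z": -0.6,"ax": -0.3,"ay": 0,"az": 0}
    - {"x": 0.27,"y": 0.78,"z": -1.26,"ax": -0.35,"ay": 0,"az": -0.04}
    - {"x": 0.27,"y": 0.78,"z": -1.26,"ax": -0.35,"ay": 0,"az": -0.04}
    - {"x": 0.27,"y": 0.78,"z": -1.26,"ax": -0.35,"ay": 0,"az": -0.04}

```text
time_s: 2.2
ee_pos: [0.4235, 0.2341, 0.2594]
tcp_rot: [[-0.001, 0.833, 0.554], [-0.001, 0.554, -0.833], [-1.0, -0.001, 0.001]]
wrist_force: [0.1, -0.4, -0.3]
grip_width: 0.999
```

```bash
python3 -c "
from h import *
c=sensors.read_state()
w=cams.camera('wrist');cv2.imwrite('pics/d_wrist.png',w['image'][:,:,::-1]);np.savez('pics/d_wrist.npz',**w,ee_pos=c['ee_pos'],tcp_rot=c['tcp_rot'])
P=np.array([.436,.2147,.13]);u=np.array([-.553,.833,0]);print(wproj(w,c,[P,P+.044*u,P-.044*u,P+.022*u]))
W=wcloud(w,c);q=W.reshape(-1,3);m=(q[:,2]>.115)&(q[:,2]<.15)&(np.hypot(q[:,0]-.436,q[:,1]-.2147)<.06);q=q[m]
k=q.mean(0);a=np.linalg.svd(q[:,:2]-k[:2])[2][0];t=(q[:,:2]-k[:2])@a;print(m.sum(),k,a,t.min(),t.max(),k[:2]+a*(t.min()+t.max())/2,np.percentile(q[:,2],[5,50,95]))
cmd([.424,.233,.128],down(33.5))"
```

```text
[[321.20673578 262.76477707]
 [321.37931303 205.17251747]
 [321.03305962 313.97277676]
 [321.29389508 234.67992429]]
1514 [0.43209723 0.21773514 0.13494415] [ 0.55162351 -0.83409322] -0.040158299826032834 0.0480243433263142 [0.43426678 0.21445463] [0.13382222 0.13514072 0.13617189]
t 2.25 pos [0.4238 0.2332 0.2598] q [ 0.43  0.14  1.68 -0.    1.32 -0.16] F [-0.5  0.3  0.7] grip 1.003
CMD x 3.295 y 0.004 z 0.004 ax 0.006 ay 0.008 az 0.006
```

View pics/d_wrist.png

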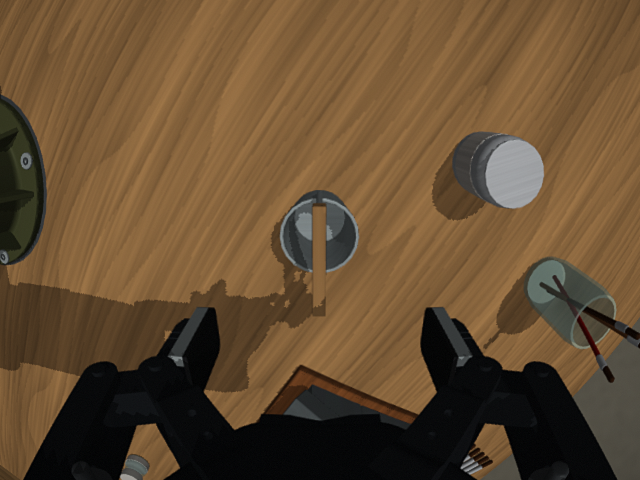

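Call:
step_arm:
  commands:
    - {"x": 0.8,"y": -0.02,"z": 0,"ax": 0,"ay": 0,"az": 0}
    - {"x": 1.6,"y": -0.02,"z": 0,"ax": 0,"ay": 0,"az": 0}
    - {"x": 2.4,"y": -0.02,"z": 0,"ax": 0,"ay": 0,"az": 0}
    - {"x": 3.28,"y": -0.02,"z": 0,"ax": 0,"ay": 0,"az": 0}
    - {"x": 3.28,"y": -0.02,"z": 0,"ax": 0,"ay": 0,"az": 0}

```text
time_s: 2.67
ee_pos: [0.421, 0.2303, 0.1237]
tcp_rot: [[-0.008, 0.835, 0.551], [-0.005, 0.551, -0.835], [-1.0, -0.009, -0.0]]
wrist_force: [-0.9, -1.3, -0.9]
grip_width: 0.998
```

Call:
step_arm:
  commands:
    - {"x": 0,"y": 0,"z": 0,"ax": 0,"ay": 0,"az": 0}
    - {"x": 0,"y": 0,"z": 0,"ax": 0,"ay": 0,"az": 0}
    - {"x": 0,"y": 0,"z": 0,"ax": 0,"ay": 0,"az": 0}
    - {"x": 0,"y": 0,"z": 0,"ax": 0,"ay": 0,"az": 0}
    - {"x": 0,"y": 0,"z": 0,"ax": 0,"ay": 0,"az": 0}
  hand: 30

```text
time_s: 3.08
ee_pos: [0.4215, 0.2305, 0.125]
tcp_rot: [[-0.006, 0.835, 0.551], [-0.004, 0.551, -0.835], [-1.0, -0.007, -0.0]]
wrist_force: [-0.2, 0.6, 1.1]
grip_width: 0.31
```

```bash
python3 -c "
from h import *
c=sensors.read_state()
w=cams.camera('wrist');cv2.imwrite('pics/e_wrist.png',w['image'][:,:,::-1])
cmd([.424,.233,.128],down(33.5))"
```

```text
t 3.13 pos [0.4214 0.2305 0.1247] q [ 0.42  0.29  1.84 -0.    1.02 -0.16] F [-0.5 -0.3 -0.4] grip 0.297
CMD x -0.082 y 0.088 z -0.017 ax -0.012 ay -0.001 az 0.067
```

View pics/e_wrist.png

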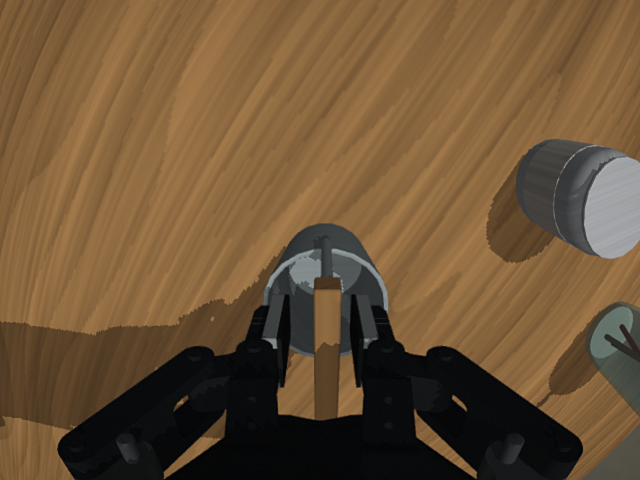

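Call:
step_arm:
  commands:
    - {"x": -0.05,"y": 0.06,"z": 0,"ax": 0,"ay": 0,"az": 0.07}
    - {"x": -0.05,"y": 0.06,"z": 0,"ax": 0,"ay": 0,"az": 0.07}

```text
time_s: 3.3
ee_pos: [0.4239, 0.2322, 0.1276]
tcp_rot: [[0.002, 0.835, 0.551], [0.001, 0.551, -0.835], [-1.0, 0.002, 0.0]]
wrist_force: [-0.5, -0.0, 0.1]
grip_width: 0.302
```

Call:
step_arm:
  commands:
    - {"x": 0,"y": 0,"z": 0,"ax": 0,"ay": 0,"az": 0}
    - {"x": 0,"y": 0,"z": 0,"ax": 0,"ay": 0,"az": 0}
    - {"x": 0,"y": 0,"z": 0,"ax": 0,"ay": 0,"az": 0}
    - {"x": 0,"y": 0,"z": 0,"ax": 0,"ay": 0,"az": 0}
    - {"x": 0,"y": 0,"z": 0,"ax": 0,"ay": 0,"az": 0}
  hand: 0

```text
time_s: 3.72
ee_pos: [0.4241, 0.2323, 0.128]
tcp_rot: [[0.003, 0.834, 0.551], [0.002, 0.551, -0.834], [-1.0, 0.003, 0.0]]
wrist_force: [-1.7, -0.1, 6.1]
grip_width: 0.101
```

```bash
python3 -c "
from h import *
cmd([.424,.233,.228],down(33.5))"
```

```text
t 3.72 pos [0.4241 0.2323 0.128 ] q [ 0.43  0.29  1.83  0.    1.02 -0.16] F [-1.7 -0.1  6.1] grip 0.101
CMD x -2.499 y 0.015 z -0.015 ax -0.010 ay 0.001 az -0.028
```

Call:
step_arm:
  commands:
    - {"x": -0.3,"y": 0,"z": 0,"ax": 0,"ay": 0,"az": 0}
    - {"x": -0.9,"y": 0,"z": 0,"ax": 0,"ay": 0,"az": 0}
    - {"x": -1.5,"y": 0,"z": 0,"ax": 0,"ay": 0,"az": 0}
    - {"x": -2.2,"y": 0,"z": 0,"ax": 0,"ay": 0,"az": 0}
    - {"x": -2.8,"y": 0,"z": 0,"ax": 0,"ay": 0,"az": 0}

```text
time_s: 4.13
ee_pos: [0.4236, 0.2321, 0.2415]
tcp_rot: [[0.003, 0.834, 0.551], [0.002, 0.551, -0.834], [-1.0, 0.003, 0.0]]
wrist_force: [1.2, -0.1, -1.4]
grip_width: 0.098
```

Call:
step_arm:
  commands:
    - {"x": 0,"y": 0,"z": 0,"ax": 0,"ay": 0,"az": 0}
    - {"x": 0,"y": 0,"z": 0,"ax": 0,"ay": 0,"az": 0}

```text
time_s: 4.3
ee_pos: [0.4238, 0.2322, 0.2423]
tcp_rot: [[0.004, 0.834, 0.551], [0.002, 0.551, -0.834], [-1.0, 0.005, 0.0]]
wrist_force: [-1.2, 0.0, -2.0]
grip_width: 0.102
```

```bash
cat > look.py <<'E'
import sys
from h import *
def look(tag,names):
    for n in names.split(","):
        s=sensors.read_state();c=cams.camera(n);cv2.imwrite(f"pics/{tag}_{n}.png",c["image"][:,:,::-1])
        np.savez(f"pics/{tag}_{n}.npz",**c,ee_pos=s["ee_pos"],tcp_rot=s["tcp_rot"])
if __name__=="__main__": look(sys.argv[1],sys.argv[2])
E
python3 look.py f wrist,scene; python3 -c "
from h import *
cmd([.45,.04,.29],down(15))
c=load('pics/f_scene.npz');cv2.imwrite('pics/f_crop.png',cv2.resize(c['image'][130:330,380:580,::-1],None,fx=3,fy=3,interpolation=2))
"
```

```text
t 4.40 pos [0.4232 0.2319 0.2403] q [ 0.43  0.15  1.71  0.    1.27 -0.16] F [ 0.8 -0.1 -1.5] grip 0.101
CMD x -1.246 y -2.084 z 4.372 ax 3.073 ay -0.004 az -0.012
```

View pics/f_crop.png

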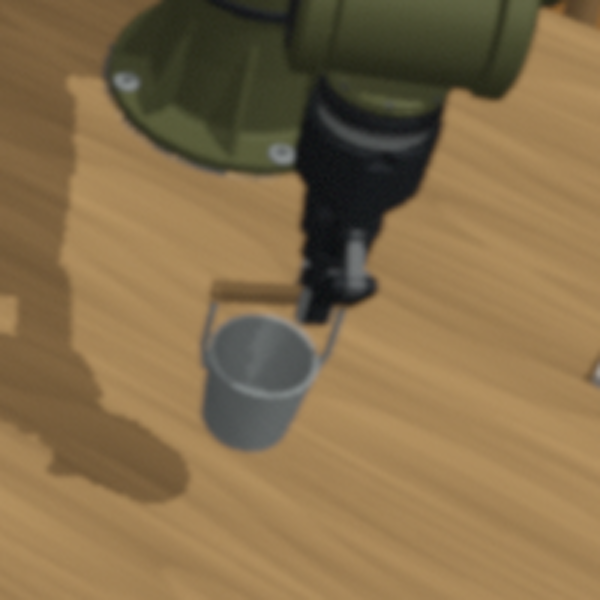

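View pics/f_wrist.png

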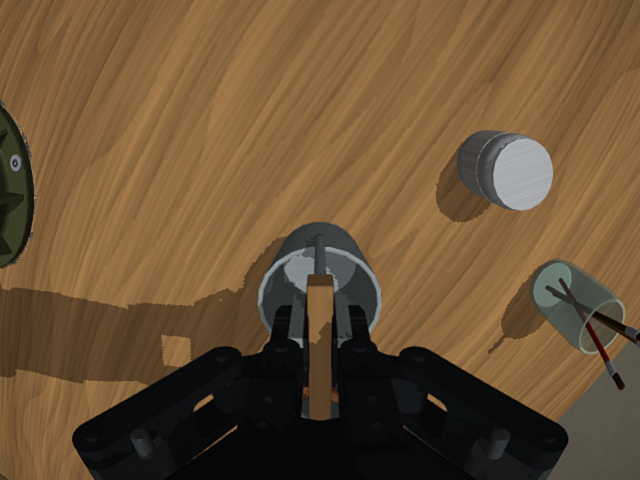

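```bash
python3 -c "
from h import *
c=load('pics/a_scene.npz');a=cv2.resize(c['image'][185:265,190:265,::-1],None,fx=7,fy=7,interpolation=2)
t=load('pics/a_top.npz');b=cv2.resize(t['image'][160:240,350:400,::-1],None,fx=7,fy=7,interpolation=2)
cv2.imwrite('pics/g1.png',np.hstack([a[:560],b[:560]][:1]));cv2.imwrite('pics/g2.png',b)
w=load('pics/c_wrist.npz');cv2.imwrite('pics/g3.png',cv2.resize(w['image'][100:260,480:640,::-1],None,fx=3.5,fy=3.5,interpolation=2))
"
```

```text
(no output)
```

View pics/g1.png

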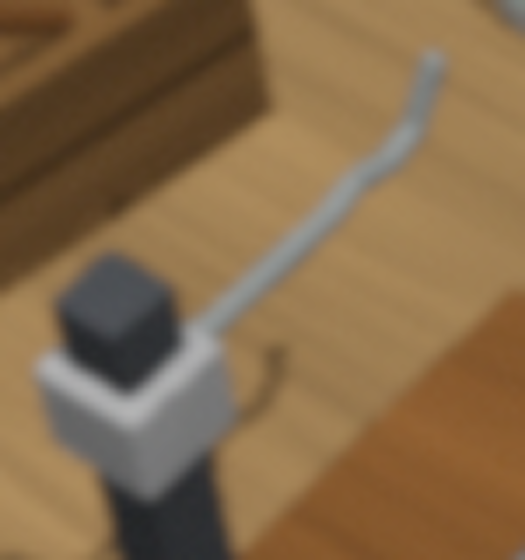

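View pics/g2.png

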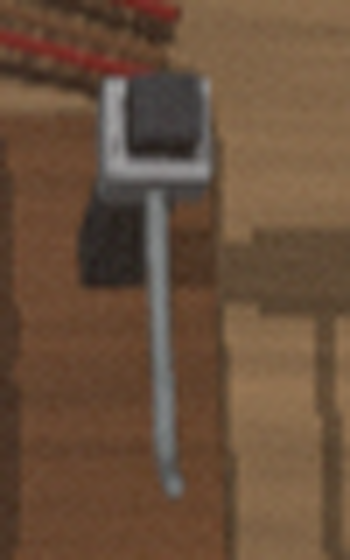

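View pics/g3.png

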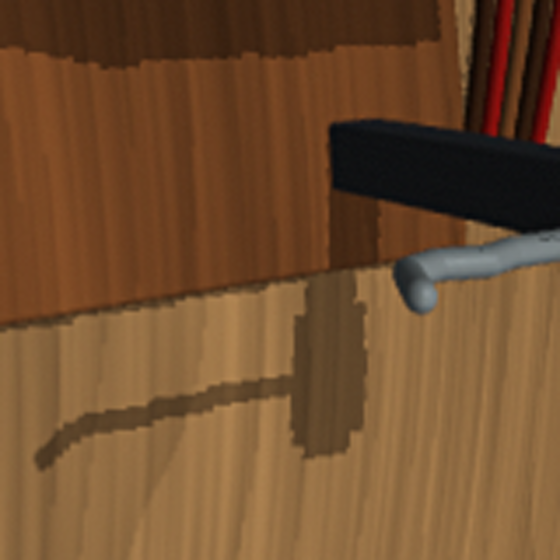

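```bash
python3 -c "
from h import *
np.set_printoptions(precision=4,suppress=True)
S=load('pics/a_scene.npz');T=load('pics/a_top.npz');W=load('pics/c_wrist.npz')
k=lambda o,f,x,y:(o[0]+(x+.5)/f-.5,o[1]+(y+.5)/f-.5)
r=[ray(S,*k((190,185),7,430,62)),ray(T,*k((350,160),7,175,488)),wray(W,W,*k((480,100),3.5,424,298))]
for a in ([0,1],[0,2],[1,2],[0,1,2]): print(a,*tri([r[i] for i in a]))
# slider top center / post top
p=np.load('scale.npy');c,s=np.cos(p[2]),np.sin(p[2]);M=lambda P:np.array([p[0]+c*P[0]-s*P[1],p[1]+s*P[0]+c*P[1],P[2]])
print('pred tip',M((.06-.137,-.14,.211)),'seat',M((.06-.112,-.14,.196)),'post',M((.06,-.14,.23)))
print('post top tri',tri([ray(T,*k((350,160),7,163,103)),ray(S,*k((190,185),7,112,290))]))
for z,uv in((.015,(447,197)),): 
  o,d=wray(W,W,*uv); print('base corner wrist',o+d*(z-o[2])/d[2],'pred',M((-.145,-.185,.015)))
cl=cloud(T)
q=cl[160:240,350:400].reshape(-1,3);m=(q[:,2]>.222)&(q[:,2]<.24);print('posttop cloud',q[m].mean(0),m.sum(), q[m].min(0),q[m].max(0))
q=cl[188:232,365:382].reshape(-1,3);m=(q[:,2]>.17)&(q[:,2]<.22);q=q[m];print('bar',len(q));
for x0 in np.arange(.58,.72,.02):
  z=q[(abs(q[:,0]-x0)<.01)];print(x0,len(z),z.mean(0))
cl=cloud(S)
q=cl[185:240,210:260].reshape(-1,3);m=(q[:,2]>.17)&(q[:,2]<.22);q=q[m];print('bar scene',len(q));
for x0 in np.arange(.58,.72,.02):
  z=q[(abs(q[:,0]-x0)<.01)];print(x0,len(z),z.mean(0))
"
```

```text
[0, 1] [ 0.6015 -0.2134  0.2063] [np.float64(0.001439605129393274), np.float64(0.0014396051293933362)]
[0, 2] [ 0.6021 -0.214   0.2062] [np.float64(0.0007437264293971379), np.float64(0.0007437264293972529)]
[1, 2] [ 0.6003 -0.2125  0.2078] [np.float64(0.0003743293637333461), np.float64(0.00037432936373341336)]
[0, 1, 2] [ 0.6015 -0.2133  0.2063] [np.float64(0.0014901329757934997), np.float64(0.0013903948206118214), np.float64(0.0001245660162145921)]
pred tip [ 0.6006 -0.2111  0.211 ] seat [ 0.6256 -0.2099  0.196 ] post [ 0.7374 -0.2047  0.23  ]
post top tri (array([ 0.7388, -0.2047,  0.2311]), [np.float64(0.0013645798998859488), np.float64(0.0013645798998860145)])
base corner wrist [ 0.5346 -0.2582  0.015 ] pred [ 0.5348 -0.2592  0.015 ]
posttop cloud [ 0.7369 -0.2046  0.2294] 111 [ 0.7247 -0.2173  0.2225] [ 0.7508 -0.1916  0.2356]
bar 138
0.58 0 [nan nan nan]
0.6 11 [ 0.6022 -0.2106  0.2104]
0.62 22 [ 0.6196 -0.2098  0.1923]
0.64 24 [ 0.6399 -0.2095  0.1916]
0.66 23 [ 0.6609 -0.209   0.1892]
0.68 23 [ 0.6801 -0.2069  0.1884]
0.7000000000000001 22 [ 0.7002 -0.2064  0.1883]
0.7200000000000001 13 [ 0.716  -0.2077  0.1796]
bar scene 307
0.58 0 [nan nan nan]
0.6 25 [ 0.6055 -0.2106  0.2054]
0.62 43 [ 0.6188 -0.2101  0.1919]
0.64 32 [ 0.6411 -0.2088  0.1901]
0.66 35 [ 0.6595 -0.2077  0.188 ]
0.68 33 [ 0.6804 -0.207   0.1877]
0.7000000000000001 34 [ 0.6996 -0.2057  0.1875]
0.7200000000000001 49 [ 0.7235 -0.1915  0.2009]<string>:18: RuntimeWarning: Mean of empty slice.
  ret = um.true_divide(
<string>:22: RuntimeWarning: Mean of empty slice.
```

```bash
python3 -c "
from h import *
T=load('pics/a_top.npz');q=cloud(T).reshape(-1,3);m=(q[:,2]>.03)&(q[:,0]>.35)&(q[:,0]<.8)&(q[:,1]<-.22)&(q[:,1]>-.5);q=q[m];print(q.min(0),q.max(0))
S=load('pics/a_scene.npz');q=cloud(S).reshape(-1,3);m=(q[:,2]>.03)&(q[:,0]>.35)&(q[:,0]<.7)&(q[:,1]<-.215)&(q[:,1]>-.5);q=q[m];print(q.min(0),q.max(0))
cmd([.43,.03,.29],down(15));cmd([.45,-.18,.26],down(2.7))"
```

```text
[ 0.39148063 -0.49986136  0.03002678] [ 0.75723429 -0.22027056  0.20912283]
[ 0.39329137 -0.49984976  0.03000281] [ 0.68581228 -0.21560497  0.20907779]
t 4.40 pos [0.4232 0.2319 0.2403] q [ 0.43  0.15  1.71  0.    1.27 -0.16] F [ 0.8 -0.1 -1.5] grip 0.101
CMD x -1.247 y -2.639 z 4.305 ax 3.073 ay -0.004 az -0.012
t 4.40 pos [0.4232 0.2319 0.2403] q [ 0.43  0.15  1.71  0.    1.27 -0.16] F [ 0.8 -0.1 -1.5] grip 0.101
CMD x -0.501 y -5.116 z 8.961 ax 5.123 ay -0.005 az -0.011
```

Call:
step_arm:
  commands:
    - {"x": -0.3,"y": -0.5,"z": 0.6,"ax": 0.5,"ay": 0,"az": 0}
    - {"x": -0.6,"y": -1.0,"z": 1.4,"ax": 1.1,"ay": 0,"az": 0}
    - {"x": -0.8,"y": -1.5,"z": 2.2,"ax": 1.7,"ay": 0,"az": 0}
    - {"x": -0.9,"y": -2.0,"z": 3.0,"ax": 2.3,"ay": 0,"az": 0}
    - {"x": -0.9,"y": -2.5,"z": 3.8,"ax": 2.9,"ay": 0,"az": 0}

```text
time_s: 4.82
ee_pos: [0.4231, 0.0484, 0.2758]
tcp_rot: [[0.0, 0.962, 0.274], [0.001, 0.274, -0.962], [-1.0, 0.001, -0.001]]
wrist_force: [1.5, -0.3, -1.3]
grip_width: 0.101
```

```bash
python3 -c "
from h import *
cmd([.45,-.18,.26],down(2.7))"
```

```text
t 4.82 pos [0.4231 0.0484 0.2758] q [ 0.03 -0.01  1.8   0.    1.35 -0.25] F [ 1.5 -0.3 -1.3] grip 0.101
CMD x 0.390 y -0.917 z 5.675 ax 2.199 ay -0.007 az -0.004
```

Call:
step_arm:
  commands:
    - {"x": 0,"y": -0.2,"z": 0.9,"ax": 0.5,"ay": 0,"az": 0}
    - {"x": 0.1,"y": -0.4,"z": 1.8,"ax": 0.9,"ay": 0,"az": 0}
    - {"x": 0.2,"y": -0.6,"z": 2.7,"ax": 1.3,"ay": 0,"az": 0}
    - {"x": 0.3,"y": -0.75,"z": 3.6,"ax": 1.7,"ay": 0,"az": 0}
    - {"x": 0.4,"y": -0.85,"z": 4.5,"ax": 2.0,"ay": 0,"az": 0}

```text
time_s: 5.23
ee_pos: [0.4389, -0.1359, 0.2581]
tcp_rot: [[-0.002, 0.998, 0.065], [0.002, 0.065, -0.998], [-1.0, -0.002, -0.002]]
wrist_force: [1.3, 0.4, -1.1]
grip_width: 0.102
```

```bash
python3 -c "
from h import *
cmd([.50,-.195,.227],down(2.7))"
```

```text
t 5.23 pos [ 0.4389 -0.1359  0.2581] q [-0.38  0.09  1.75  0.    1.31 -0.45] F [ 1.3  0.4 -1.1] grip 0.102
CMD x 0.773 y 1.428 z 1.576 ax 0.175 ay -0.016 az 0.015
```

Call:
step_arm:
  commands:
    - {"x": 0.2,"y": 0.3,"z": 0.6,"ax": 0.1,"ay": 0,"az": 0}
    - {"x": 0.4,"y": 0.7,"z": 1.2,"ax": 0.17,"ay": 0,"az": 0}
    - {"x": 0.6,"y": 1.0,"z": 1.57,"ax": 0.17,"ay": 0,"az": 0}
    - {"x": 0.77,"y": 1.3,"z": 1.57,"ax": 0.17,"ay": 0,"az": 0}
    - {"x": 0.77,"y": 1.43,"z": 1.57,"ax": 0.17,"ay": 0,"az": 0}

```text
time_s: 5.65
ee_pos: [0.5, -0.195, 0.2237]
tcp_rot: [[-0.006, 0.999, 0.046], [0.004, 0.046, -0.999], [-1.0, -0.006, -0.004]]
wrist_force: [-1.0, 0.8, -1.7]
grip_width: 0.1
```

Call:
step_arm:
  commands:
    - {"x": 0,"y": 0,"z": 0,"ax": 0,"ay": 0,"az": 0}

```text
time_s: 5.73
ee_pos: [0.5003, -0.1947, 0.2226]
tcp_rot: [[-0.008, 0.999, 0.047], [0.005, 0.047, -0.999], [-1.0, -0.008, -0.005]]
wrist_force: [0.2, 0.2, -1.8]
grip_width: 0.099
```

```bash
python3 look.py i wrist,scene,top; python3 -c "
from h import *
cmd([.6246,-.189,.227],down(2.7))
c=load('pics/i_scene.npz');cv2.imwrite('pics/i_crop.png',cv2.resize(c['image'][120:270,180:380,::-1],None,fx=4,fy=4,interpolation=2))
c=load('pics/i_top.npz');cv2.imwrite('pics/i_crop2.png',cv2.resize(c['image'][150:300,320:440,::-1],None,fx=4,fy=4,interpolation=2))
"
```

```text
t 5.88 pos [ 0.4995 -0.1946  0.2235] q [-0.44  0.29  1.58  0.    1.27 -0.49] F [-0.6  0.3 -2. ] grip 0.104
CMD x -0.110 y 3.129 z 0.008 ax 0.000 ay -0.044 az 0.066
```

View pics/i_crop.png

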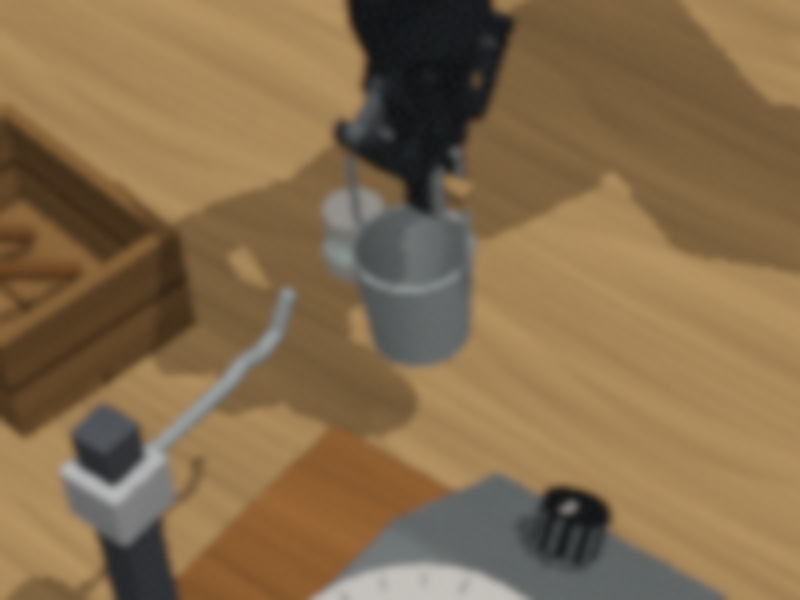

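View pics/i_crop2.png

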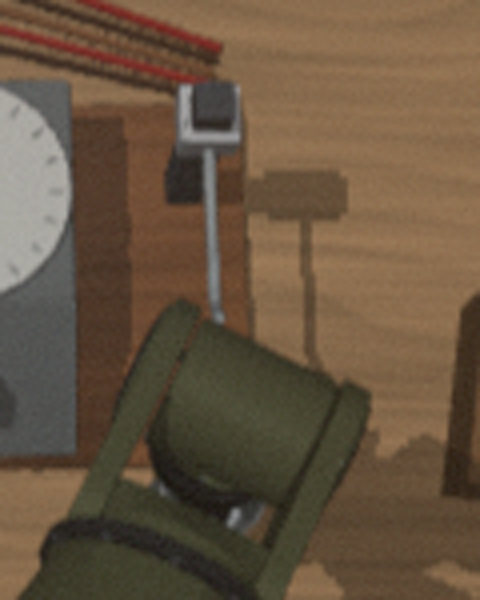

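View pics/i_wrist.png

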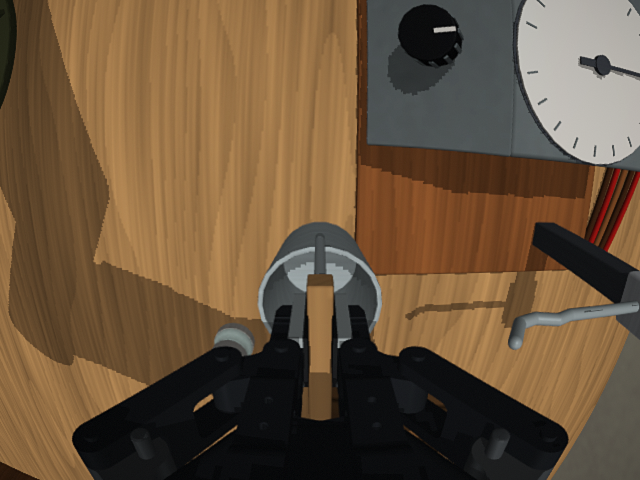

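Call:
step_arm:
  commands:
    - {"x": -0.12,"y": 0.2,"z": 0,"ax": 0,"ay": -0.04,"az": 0.07}
    - {"x": -0.12,"y": 0.5,"z": 0,"ax": 0,"ay": -0.04,"az": 0.07}
    - {"x": -0.12,"y": 0.9,"z": 0,"ax": 0,"ay": -0.04,"az": 0.07}
    - {"x": -0.12,"y": 1.2,"z": 0,"ax": 0,"ay": -0.04,"az": 0.07}
    - {"x": -0.12,"y": 1.4,"z": 0,"ax": 0,"ay": -0.04,"az": 0.07}

```text
time_s: 6.3
ee_pos: [0.5566, -0.1916, 0.2287]
tcp_rot: [[0.002, 0.999, 0.048], [-0.0, 0.048, -0.999], [-1.0, 0.002, 0.0]]
wrist_force: [-0.3, 0.2, -1.9]
grip_width: 0.102
```

```bash
python3 look.py j wrist; python3 -c "
from h import *
cmd([.6246,-.189,.227],down(2.7))
"
```

```text
t 6.35 pos [ 0.5572 -0.1915  0.2284] q [-0.39  0.4   1.43  0.    1.31 -0.44] F [ 1.9 -0.1 -2.3] grip 0.106
CMD x 0.039 y 1.686 z 0.018 ax 0.007 ay 0.001 az -0.017
```

View pics/j_wrist.png

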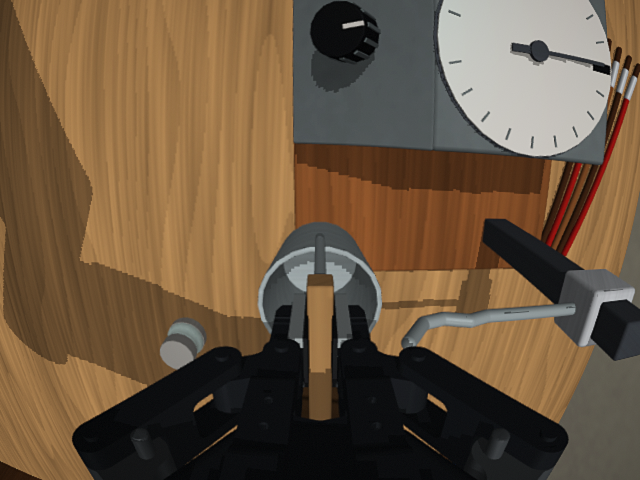

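```bash
python3 -c "
from h import *
np.set_printoptions(precision=4,suppress=True)
a=load('pics/i_wrist.npz');b=load('pics/j_wrist.npz');c=load('pics/c_wrist.npz')
R=[wray(a,a,515,343),wray(b,b,407,344),wray(c,c,480+424/3.5-.4,100+298/3.5-.4)]
print(tri(R[:2]),tri(R))
q=wcloud(b,b)[280:360,395:580].reshape(-1,3);m=(q[:,2]>.175)&(q[:,2]<.225)&(q[:,0]<.72);q=q[m]
for x0 in np.arange(.59,.72,.01):
  z=q[abs(q[:,0]-x0)<.005]
  if len(z):print(round(x0,3),len(z),z.mean(0),z[:,2].max())
print(wproj(b,b,[[.6006,-.2111,.207]]))
"
```

```text
(array([ 0.5991, -0.2119,  0.2089]), [np.float64(0.00011462289578966106), np.float64(0.00011462289578972158)]) (array([ 0.5995, -0.2124,  0.2083]), [np.float64(0.0002483502279328857), np.float64(0.00016610374271663856), np.float64(0.00023720591575532464)])
0.6 263 [ 0.6009 -0.2103  0.2062] 0.21088475111864857
0.61 260 [ 0.6096 -0.2096  0.1956] 0.20589110922419268
0.62 226 [ 0.6199 -0.21    0.1886] 0.19189901372690554
0.63 257 [ 0.6301 -0.2098  0.1883] 0.19196240766937375
0.64 228 [ 0.6397 -0.2092  0.1902] 0.19270527949558103
0.65 196 [ 0.65   -0.2086  0.1878] 0.1910059656589801
0.66 196 [ 0.6599 -0.2083  0.1869] 0.1890025680046823
0.67 188 [ 0.67   -0.2079  0.1869] 0.1892640934696696
0.68 178 [ 0.68   -0.2073  0.1869] 0.18882639039355326
0.69 167 [ 0.6901 -0.2068  0.1869] 0.189333207459418
0.7 151 [ 0.7001 -0.2064  0.1869] 0.18910970484849282
0.71 140 [ 0.7099 -0.2057  0.187 ] 0.18949498853232857
[[409.3356 340.331 ]]
```

Call:
step_arm:
  commands:
    - {"x": 0,"y": 0.3,"z": 0.02,"ax": 0,"ay": 0,"az": 0}
    - {"x": 0,"y": 0.7,"z": 0.02,"ax": 0,"ay": 0,"az": 0}
    - {"x": 0.02,"y": 1.1,"z": 0.02,"ax": 0,"ay": 0,"az": 0}
    - {"x": 0.02,"y": 1.5,"z": 0.02,"ax": 0,"ay": 0,"az": 0}
    - {"x": 0.02,"y": 1.69,"z": 0.02,"ax": 0,"ay": 0,"az": 0}

```text
time_s: 6.77
ee_pos: [0.6257, -0.1888, 0.228]
tcp_rot: [[0.002, 0.999, 0.048], [-0.0, 0.048, -0.999], [-1.0, 0.002, 0.0]]
wrist_force: [-1.2, -0.2, -0.3]
grip_width: 0.099
```

```bash
python3 look.py k wrist,scene,top; python3 -c "
from h import *
cmd([.6246,-.189,.194],down(2.7))
c=load('pics/k_scene.npz');a=cv2.resize(c['image'][120:270,160:360,::-1],None,fx=4,fy=4,interpolation=2)
cv2.imwrite('pics/k_crop.png',a)
"
```

```text
t 6.92 pos [ 0.6246 -0.1889  0.2277] q [-0.35  0.54  1.22  0.    1.38 -0.4 ] F [-0.7 -0.6 -1.2] grip 0.100
CMD x 0.843 y -0.001 z 0.002 ax 0.011 ay 0.000 az -0.015
```

View pics/k_crop.png

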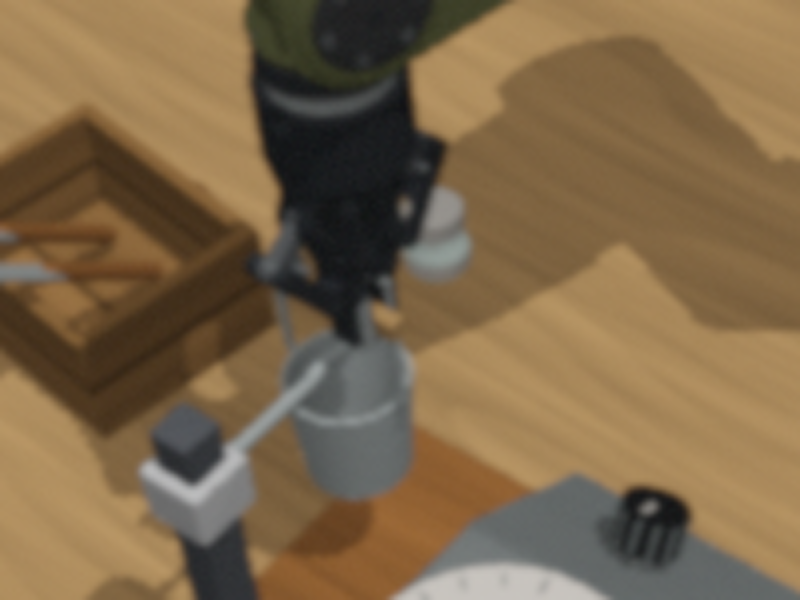

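View pics/k_wrist.png

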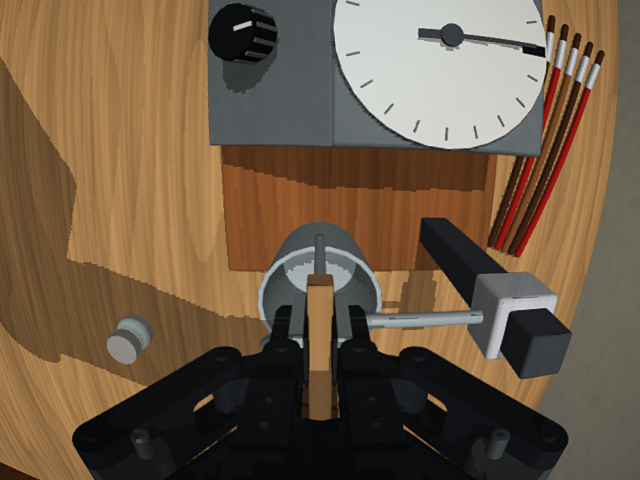

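Call:
step_arm:
  commands:
    - {"x": 0.25,"y": 0,"z": 0,"ax": 0,"ay": 0,"az": 0}
    - {"x": 0.5,"y": 0,"z": 0,"ax": 0,"ay": 0,"az": 0}
    - {"x": 0.75,"y": 0,"z": 0,"ax": 0,"ay": 0,"az": 0}
    - {"x": 0.9,"y": 0,"z": 0,"ax": 0,"ay": 0,"az": 0}
    - {"x": 1.0,"y": 0,"z": 0,"ax": 0,"ay": 0,"az": 0}

```text
time_s: 7.33
ee_pos: [0.6241, -0.1889, 0.1863]
tcp_rot: [[0.0, 0.999, 0.048], [0.001, 0.048, -0.999], [-1.0, 0.0, -0.001]]
wrist_force: [0.1, 0.4, -0.5]
grip_width: 0.098
```

```bash
python3 look.py l wrist,scene; python3 -c "
from h import *
cmd([.6246,-.189,.18],down(2.7))
c=load('pics/l_scene.npz');a=cv2.resize(c['image'][170:320,180:380,::-1],None,fx=4,fy=4,interpolation=2)
cv2.imwrite('pics/l_crop.png',a)
"
```

```text
t 7.43 pos [ 0.6243 -0.1889  0.1869] q [-0.35  0.58  1.27  0.    1.3  -0.4 ] F [-0.5  0.6  0.1] grip 0.105
CMD x 0.171 y 0.006 z 0.003 ax 0.010 ay -0.004 az -0.004
```

View pics/l_crop.png

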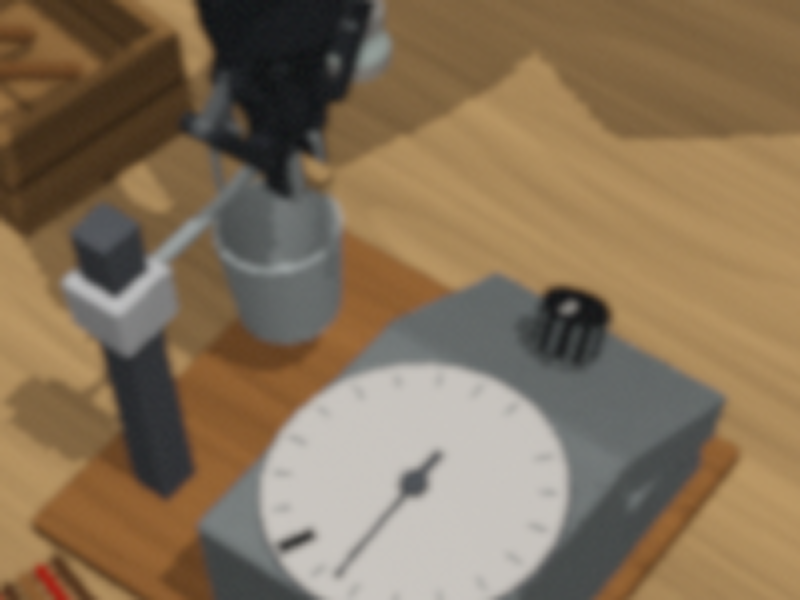

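View pics/l_wrist.png

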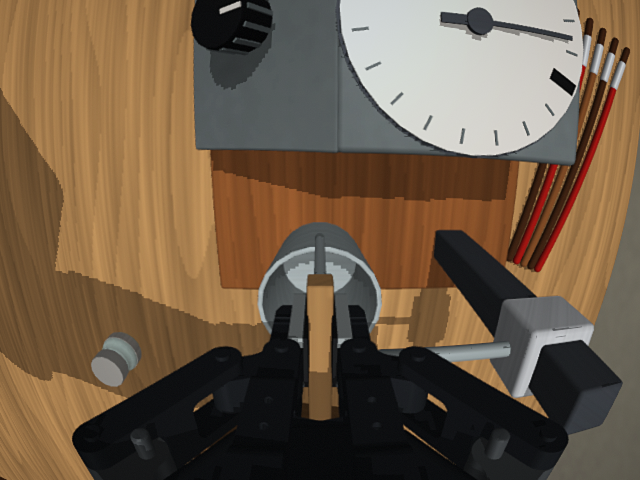

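Call:
step_arm:
  commands:
    - {"x": 0.05,"y": 0,"z": 0,"ax": 0,"ay": 0,"az": 0}
    - {"x": 0.1,"y": 0,"z": 0,"ax": 0,"ay": 0,"az": 0}
    - {"x": 0.1,"y": 0,"z": 0,"ax": 0,"ay": 0,"az": 0}

```text
time_s: 7.68
ee_pos: [0.6244, -0.1889, 0.1828]
tcp_rot: [[0.001, 0.999, 0.048], [0.0, 0.048, -0.999], [-1.0, 0.001, -0.0]]
wrist_force: [1.5, -0.2, -0.3]
grip_width: 0.102
```

Call:
step_arm:
  commands:
    - {"x": 0,"y": 0,"z": 0,"ax": 0,"ay": 0,"az": 0}
    - {"x": 0,"y": 0,"z": 0,"ax": 0,"ay": 0,"az": 0}
    - {"x": 0,"y": 0,"z": 0,"ax": 0,"ay": 0,"az": 0}
    - {"x": 0,"y": 0,"z": 0,"ax": 0,"ay": 0,"az": 0}
    - {"x": 0,"y": 0,"z": 0,"ax": 0,"ay": 0,"az": 0}
  hand: 45

```text
time_s: 8.1
ee_pos: [0.6244, -0.1889, 0.1829]
tcp_rot: [[0.001, 0.999, 0.048], [0.0, 0.048, -0.999], [-1.0, 0.001, -0.0]]
wrist_force: [0.4, -0.7, 0.1]
grip_width: 0.451
```

```bash
python3 look.py m wrist; python3 -c "
from h import *
cmd([.6246,-.189,.25],down(2.7))
"
```

```text
t 8.15 pos [ 0.6244 -0.1889  0.1828] q [-0.35  0.58  1.27  0.    1.29 -0.4 ] F [-0.3 -0.7 -0.8] grip 0.453
CMD x -1.680 y 0.006 z 0.001 ax 0.010 ay -0.003 az -0.007
```

View pics/m_wrist.png

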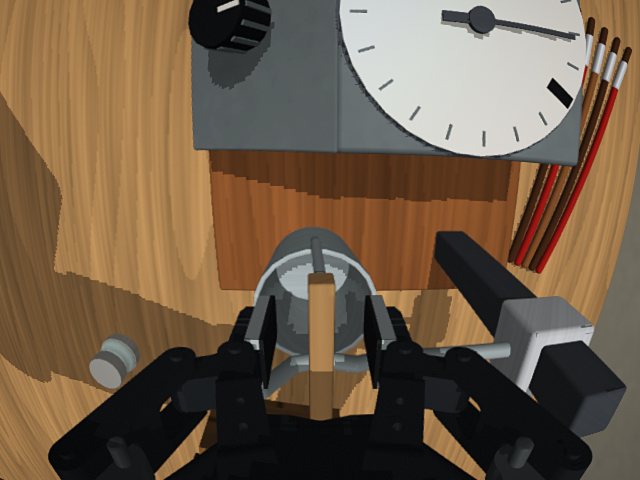

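Call:
step_arm:
  commands:
    - {"x": -0.3,"y": 0,"z": 0,"ax": 0,"ay": 0,"az": 0}
    - {"x": -0.8,"y": 0,"z": 0,"ax": 0,"ay": 0,"az": 0}
    - {"x": -1.4,"y": 0,"z": 0,"ax": 0,"ay": 0,"az": 0}
    - {"x": -2.1,"y": 0,"z": 0,"ax": 0,"ay": 0,"az": 0}
    - {"x": -2.8,"y": 0,"z": 0,"ax": 0,"ay": 0,"az": 0}

```text
time_s: 8.57
ee_pos: [0.6241, -0.1889, 0.297]
tcp_rot: [[0.001, 0.999, 0.048], [0.0, 0.048, -0.999], [-1.0, 0.001, -0.0]]
wrist_force: [-0.1, -0.8, 0.0]
grip_width: 0.451
```

```bash
python3 look.py n wrist,scene,top; python3 -c "
from h import *
cmd([.6246,-.189,.25],down(2.7))
c=load('pics/n_scene.npz');a=cv2.resize(c['image'][170:320,180:380,::-1],None,fx=4,fy=4,interpolation=2)
cv2.imwrite('pics/n_crop.png',a)
"
```

```text
t 8.72 pos [ 0.6248 -0.1891  0.2983] q [-0.35  0.51  1.12  0.    1.52 -0.4 ] F [-0.4  0.1 -0.4] grip 0.450
CMD x 1.208 y -0.011 z -0.004 ax 0.010 ay 0.017 az -0.053
```

View pics/n_crop.png

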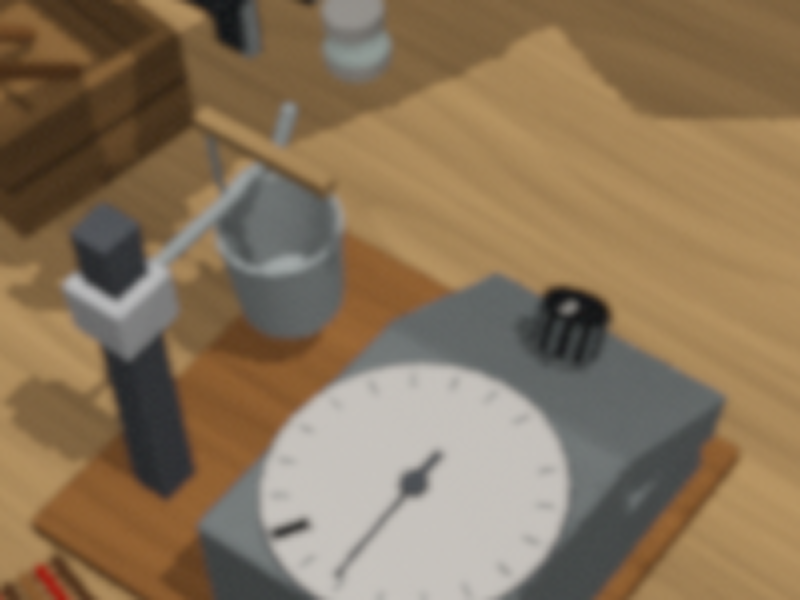

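View pics/n_wrist.png

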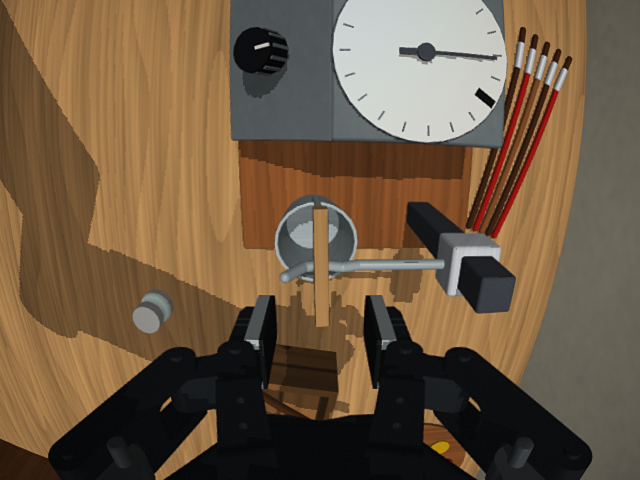

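```bash
python3 -c "
from h import *
n=load('pics/n_wrist.npz');j=load('pics/j_wrist.npz');i=load('pics/i_wrist.npz');t=load('pics/n_top.npz');s=load('pics/n_scene.npz')
A=cv2.resize(n['image'][0:120,220:380,::-1],None,fx=5,fy=5,interpolation=2);cv2.imwrite('pics/o1.png',A)
A=cv2.resize(n['image'][0:130,400:530,::-1],None,fx=4.5,fy=4.5,interpolation=2);cv2.imwrite('pics/o2.png',A)
A=cv2.resize(i['image'][0:100,370:490,::-1],None,fx=5,fy=5,interpolation=2)
cv2.imwrite('pics/o3.png',A)
t=load('pics/a_top.npz')
B=cv2.resize(t['image'][230:270,285:335,::-1],None,fx=10,fy=10,interpolation=2);cv2.imwrite('pics/o4.png',B)
"
```

```text
(no output)
```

View pics/o1.png

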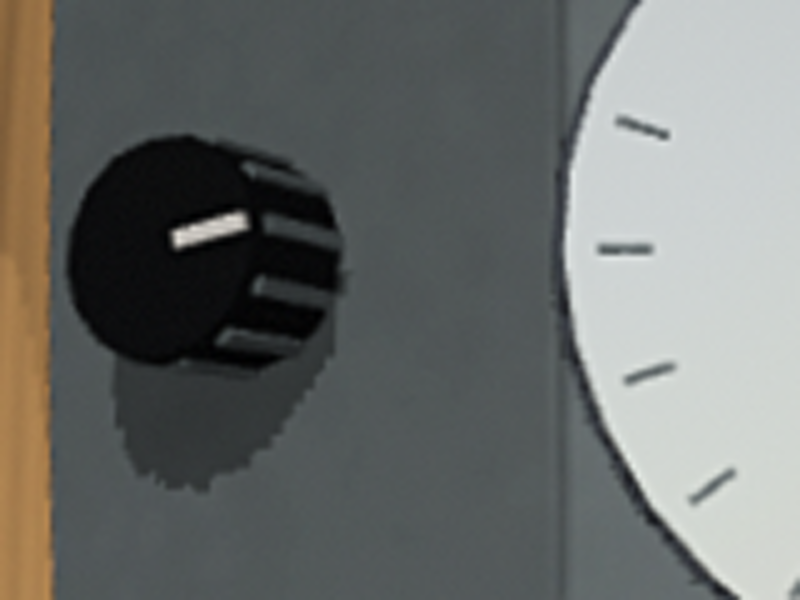

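View pics/o2.png

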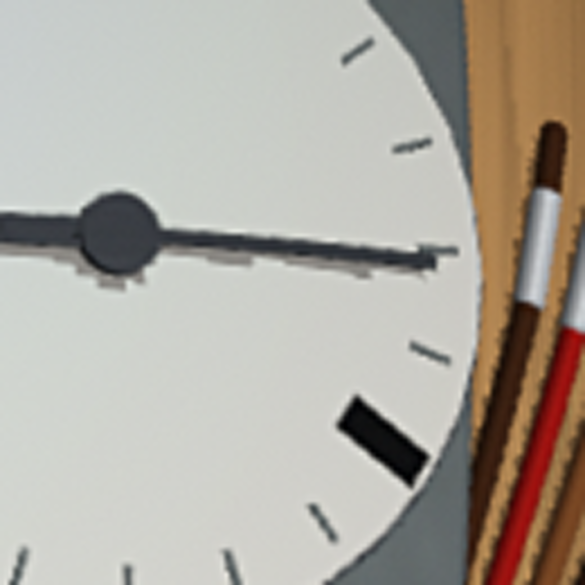

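View pics/o3.png

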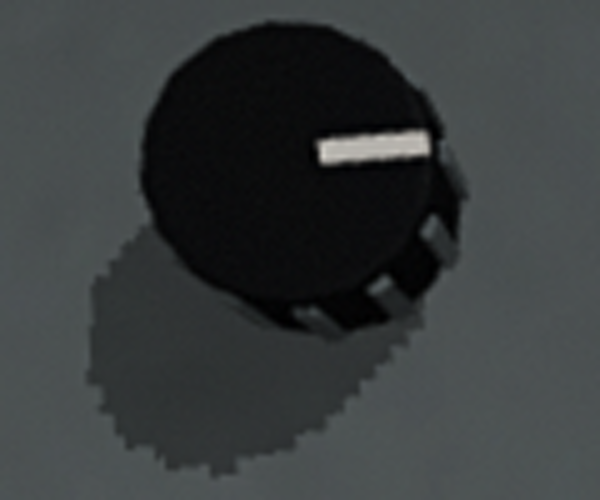

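View pics/o4.png

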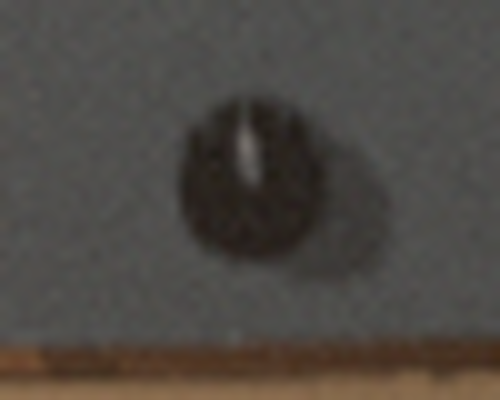

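```bash
cat > dial.py <<'E'
from h import *
def ang(c,piv,tip,mark,zp=.117,zm=.1145):
    def on(uv,z):
        o,d=(wray(c,c,*uv) if "hand_eye" in c else ray(c,*uv));return (o+d*(z-o[2])/d[2])
    p,t,m=on(piv,zp),on(tip,zp),on(mark,zm)
    a=lambda q:np.degrees(np.arctan2(*(q-p)[:2][::-1]))
    print("piv",p,"tip r",np.linalg.norm((t-p)[:2]),"mark r",np.linalg.norm((m-p)[:2]),"tip ang %.2f mark ang %.2f  mark-tip %.2f deg"%(a(t),a(m),a(m)-a(t)))
E
python3 -c "
from dial import *
np.set_printoptions(precision=4,suppress=True)
n=load('pics/n_wrist.npz');i=load('pics/i_wrist.npz');T=load('pics/a_top.npz')
k=lambda o,f,x,y:(o[0]+(x+.5)/f-.5,o[1]+(y+.5)/f-.5)
ang(n,k((400,0),4.5,119,233),k((400,0),4.5,433,260),k((400,0),4.5,384,441))
kn=tri([wray(n,n,*k((220,0),5,162,249)),wray(i,i,*k((370,0),5,288,162)),ray(T,*k((285,230),10,251,182))]);print('knob face ctr',kn)
print(tri([wray(n,n,*k((220,0),5,162,249)),wray(i,i,*k((370,0),5,288,162))]))
p=np.load('scale.npy');c,s=np.cos(p[2]),np.sin(p[2]);R=np.array([[c,-s],[s,c]])
q=kn[0];print('in scale frame',R.T@(q[:2]-p[:2]),q[2])
for w in (n,i):
  W=wcloud(w,w) ;W=W.reshape(-1,3);L=np.c_[(W[:,:2]-p[:2])@R,W[:,2]]
  m=(L[:,0]>-.135)&(L[:,0]<-.055)&(abs(L[:,1]-.025)<.075)&(np.hypot(L[:,0]+.09,L[:,1]-.025)>.035)&(L[:,2]>.04)&(L[:,2]<.12)
  A=L[m];a=np.linalg.lstsq(np.c_[A[:,:2],np.ones(len(A))],A[:,2],rcond=None)[0];r=A[:,2]-np.c_[A[:,:2],np.ones(len(A))]@a;print(m.sum(),a,'slope deg',np.degrees(np.arctan(a[0])),r.std())
"
```

```text
piv [ 0.7041 -0.0426  0.117 ] tip r 0.06518164993169018 mark r 0.06585191836074542 tip ang 5.15 mark ang -29.16  mark-tip -34.32 deg
knob face ctr (array([ 0.5614, -0.0491,  0.1137]), [np.float64(0.001359157267500539), np.float64(0.001297264697784997), np.float64(0.0025962485916137864)])
(array([ 0.5602, -0.0498,  0.1135]), [np.float64(7.541394838027453e-05), np.float64(7.541394838024966e-05)])
in scale frame [-0.1086  0.0236] 0.11367846196959215
6288 [0.5114 0.0048 0.132 ] slope deg 27.087195570347887 0.004201295859405946
9582 [0.5089 0.0233 0.1321] slope deg 26.972887955892062 0.005261183268354781
```

```bash
cat >> h.py <<'E'
YAW=0.0469;A=np.array([-np.sin(np.radians(28))*np.cos(YAW),-np.sin(np.radians(28))*np.sin(YAW),np.cos(np.radians(28))])
KT=np.array([.5608,-.0495,.1136])
def knobR(th):
    e=np.array([np.cos(YAW)*np.cos(np.radians(28)),np.sin(YAW)*np.cos(np.radians(28)),np.sin(np.radians(28))])
    x=-A;R=np.stack([x,e,np.cross(x,e)],1);return R@Ro.from_rotvec([np.radians(th),0,0]).as_matrix()
def knobP(back): return KT+A*(back-.014)
E
python3 -c "
from h import *
print(knobR(-40),knobP(.1),knobP(0));cmd(knobP(.1),knobR(-40))"
```

```text
[[ 0.46895533  0.64549766  0.60283801]
 [ 0.02201015  0.67379126 -0.73859386]
 [-0.88294759  0.35963608  0.3017705 ]] [ 0.52046984 -0.05139287  0.18953349] [ 0.56736537 -0.04919186  0.10123873]
t 8.72 pos [ 0.6248 -0.1891  0.2983] q [-0.35  0.51  1.12  0.    1.52 -0.4 ] F [-0.4  0.1 -0.4] grip 0.450
CMD x 2.699 y -2.454 z -3.569 ax -6.518 ay -1.597 az 4.427
```

Call:
step_arm:
  commands:
    - {"x": 0,"y": -0.5,"z": -0.8,"ax": -0.8,"ay": -0.2,"az": 0.5}
    - {"x": 0,"y": -1.0,"z": -1.6,"ax": -1.7,"ay": -0.4,"az": 1.1}
    - {"x": 0.2,"y": -1.5,"z": -2.4,"ax": -2.6,"ay": -0.6,"az": 1.7}
    - {"x": 0.5,"y": -2.0,"z": -3.1,"ax": -3.5,"ay": -0.8,"az": 2.3}
    - {"x": 1.0,"y": -2.4,"z": -3.5,"ax": -4.4,"ay": -1.0,"az": 2.9}
  hand: 75

```text
time_s: 9.13
ee_pos: [0.521, -0.0517, 0.2582]
tcp_rot: [[0.323, 0.823, 0.467], [-0.017, 0.498, -0.867], [-0.946, 0.272, 0.175]]
wrist_force: [1.8, -0.8, 0.8]
grip_width: 0.75
```

```bash
python3 -c "
from h import *
cmd(knobP(.1),knobR(-40))"
```

```text
t 9.13 pos [ 0.521  -0.0517  0.2582] q [-0.19  0.07  1.79  0.05  0.95 -0.73] F [ 1.8 -0.8  0.8] grip 0.750
CMD x 1.621 y -0.474 z -0.312 ax -2.078 ay -0.598 az 1.450
```

Call:
step_arm:
  commands:
    - {"x": 0.4,"y": -0.1,"z": -0.1,"ax": -0.6,"ay": -0.2,"az": 0.4}
    - {"x": 0.8,"y": -0.2,"z": -0.2,"ax": -1.2,"ay": -0.4,"az": 0.8}
    - {"x": 1.2,"y": -0.35,"z": -0.3,"ax": -1.7,"ay": -0.5,"az": 1.2}
    - {"x": 1.62,"y": -0.47,"z": -0.31,"ax": -2.08,"ay": -0.6,"az": 1.45}
    - {"x": 1.62,"y": -0.47,"z": -0.31,"ax": -2.08,"ay": -0.6,"az": 1.45}

```text
time_s: 9.55
ee_pos: [0.5186, -0.0513, 0.186]
tcp_rot: [[0.465, 0.646, 0.605], [0.023, 0.675, -0.738], [-0.885, 0.357, 0.299]]
wrist_force: [-0.3, 0.1, -0.9]
grip_width: 0.751
```

```bash
python3 look.py p wrist,scene; python3 -c "
from h import *
c=load('pics/p_wrist.npz');print(wproj(c,c,[KT,KT-A*.036]))
cmd(knobP(0),knobR(-40))"
```

```text
[[326.25641851 260.22634013]
 [325.56332748 241.60606222]]
t 9.65 pos [ 0.5204 -0.0515  0.1897] q [-0.22  0.1   1.97  0.22  0.61 -1.12] F [0.2 0.6 1.6] grip 0.754
CMD x 2.503 y 0.005 z 0.001 ax -0.017 ay -0.010 az 0.015
```

View pics/p_wrist.png

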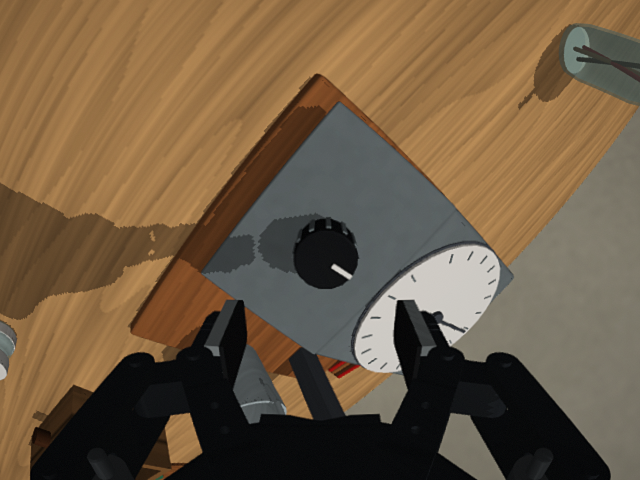

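Call:
step_arm:
  commands:
    - {"x": 0.5,"y": 0,"z": 0,"ax": 0,"ay": 0,"az": 0}
    - {"x": 1.1,"y": 0,"z": 0,"ax": 0,"ay": 0,"az": 0}
    - {"x": 1.7,"y": 0,"z": 0,"ax": 0,"ay": 0,"az": 0}
    - {"x": 2.2,"y": 0,"z": 0,"ax": 0,"ay": 0,"az": 0}
    - {"x": 2.45,"y": 0,"z": 0,"ax": 0,"ay": 0,"az": 0}

```text
time_s: 10.07
ee_pos: [0.5671, -0.0491, 0.1022]
tcp_rot: [[0.466, 0.648, 0.602], [0.022, 0.672, -0.74], [-0.884, 0.358, 0.299]]
wrist_force: [-0.2, -0.5, -0.6]
grip_width: 0.749
```

```bash
python3 look.py q wrist,scene; python3 -c "
from h import *
cmd(knobP(0),knobR(-40))
c=load('pics/q_scene.npz');a=cv2.resize(c['image'][170:320,180:380,::-1],None,fx=4,fy=4,interpolation=2)
cv2.imwrite('pics/q_crop.png',a)"
```

```text
t 10.17 pos [ 0.5666 -0.0491  0.1026] q [-0.2   0.34  1.92  0.28  0.43 -1.16] F [ 0.2  1.  -0. ] grip 0.750
CMD x 0.038 y -0.000 z 0.004 ax -0.022 ay -0.025 az 0.024
```

View pics/q_wrist.png

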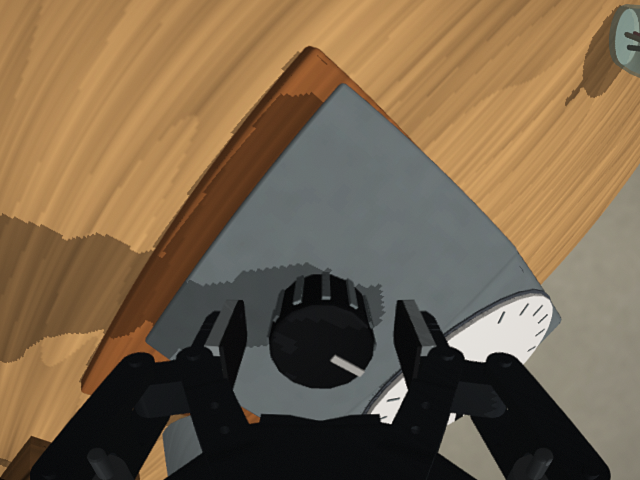

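View pics/q_crop.png

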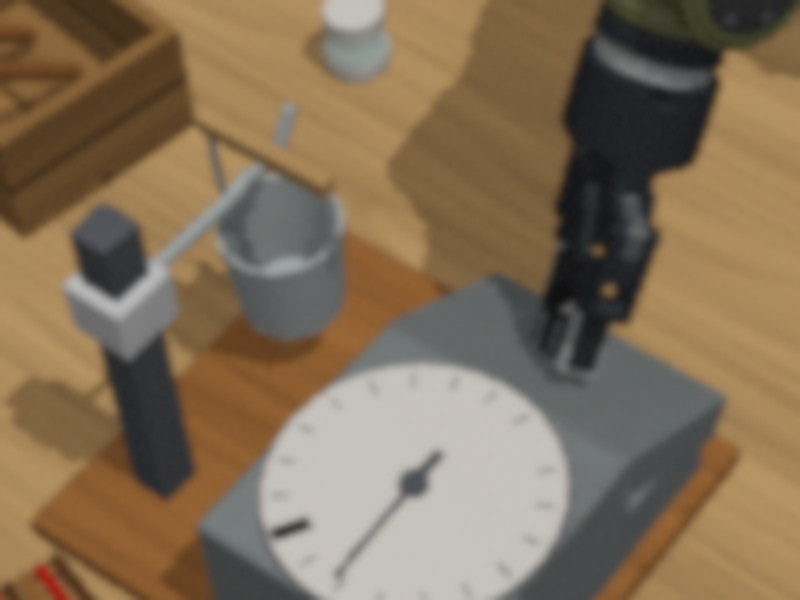

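Call:
step_arm:
  commands:
    - {"x": 0,"y": 0,"z": 0,"ax": 0,"ay": 0,"az": 0}
    - {"x": 0,"y": 0,"z": 0,"ax": 0,"ay": 0,"az": 0}
    - {"x": 0,"y": 0,"z": 0,"ax": 0,"ay": 0,"az": 0}
    - {"x": 0,"y": 0,"z": 0,"ax": 0,"ay": 0,"az": 0}
    - {"x": 0,"y": 0,"z": 0,"ax": 0,"ay": 0,"az": 0}
  hand: 0

```text
time_s: 10.58
ee_pos: [0.5669, -0.0491, 0.1044]
tcp_rot: [[0.468, 0.647, 0.602], [0.022, 0.672, -0.74], [-0.884, 0.359, 0.3]]
wrist_force: [-4.8, 0.9, 6.5]
grip_width: 0.454
```

```bash
python3 -c "
from h import *
cmd(knobP(0),knobR(-10))"
```

```text
t 10.58 pos [ 0.5669 -0.0491  0.1044] q [-0.2   0.33  1.92  0.28  0.43 -1.16] F [-4.8  0.9  6.5] grip 0.454
CMD x 0.075 y -0.021 z -0.014 ax 4.978 ay -0.006 az 0.012
```

Call:
step_arm:
  commands:
    - {"x": 0,"y": 0,"z": 0,"ax": 0.8,"ay": 0,"az": 0}
    - {"x": 0,"y": 0,"z": 0,"ax": 1.8,"ay": 0,"az": 0}
    - {"x": 0,"y": 0,"z": 0,"ax": 2.8,"ay": 0,"az": 0}
    - {"x": 0,"y": 0,"z": 0,"ax": 3.8,"ay": 0,"az": 0}
    - {"x": 0,"y": 0,"z": 0,"ax": 4.8,"ay": 0,"az": 0}

```text
time_s: 11.0
ee_pos: [0.5665, -0.0492, 0.1044]
tcp_rot: [[0.467, 0.859, 0.211], [0.022, 0.227, -0.974], [-0.884, 0.46, 0.087]]
wrist_force: [7.2, -1.1, -12.7]
grip_width: 0.448
```

```bash
python3 look.py r scene; python3 -c "
from h import *
cmd(knobP(0),knobR(20))
c=load('pics/r_scene.npz');a=cv2.resize(c['image'][170:320,180:380,::-1],None,fx=4,fy=4,interpolation=2)
cv2.imwrite('pics/r_crop.png',a)"
```

```text
t 11.05 pos [ 0.5665 -0.0492  0.1045] q [-0.2   0.33  1.92  0.28  0.43 -0.65] F [  6.9  -0.5 -12.4] grip 0.449
CMD x 0.081 y -0.019 z -0.003 ax 5.046 ay 0.002 az 0.018
```

View pics/r_crop.png

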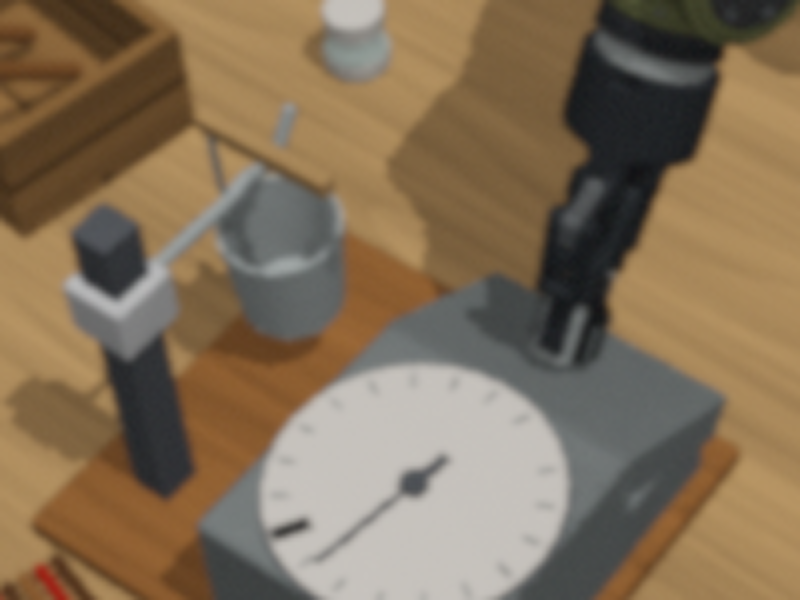

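Call:
step_arm:
  commands:
    - {"x": 0.02,"y": 0,"z": 0,"ax": 0.8,"ay": 0,"az": 0}
    - {"x": 0.04,"y": 0,"z": 0,"ax": 1.8,"ay": 0,"az": 0}
    - {"x": 0.04,"y": 0,"z": 0,"ax": 2.8,"ay": 0,"az": 0}
    - {"x": 0.04,"y": 0,"z": 0,"ax": 3.8,"ay": 0,"az": 0}
    - {"x": 0.04,"y": 0,"z": 0,"ax": 4.8,"ay": 0,"az": 0}

```text
time_s: 11.47
ee_pos: [0.5665, -0.0492, 0.1041]
tcp_rot: [[0.467, 0.851, -0.24], [0.022, -0.283, -0.959], [-0.884, 0.442, -0.151]]
wrist_force: [-15.6, -1.8, 11.0]
grip_width: 0.446
```

Call:
step_arm:
  commands:
    - {"x": 0,"y": 0,"z": 0,"ax": 0.8,"ay": 0,"az": 0}
    - {"x": 0,"y": 0,"z": 0,"ax": 1.8,"ay": 0,"az": 0}
    - {"x": 0,"y": 0,"z": 0,"ax": 2.8,"ay": 0,"az": 0}
    - {"x": 0,"y": 0,"z": 0,"ax": 3.3,"ay": 0,"az": 0}
    - {"x": 0,"y": 0,"z": 0,"ax": 3.3,"ay": 0,"az": 0}

```text
time_s: 11.88
ee_pos: [0.5661, -0.0491, 0.1042]
tcp_rot: [[0.466, 0.718, -0.517], [0.022, -0.594, -0.804], [-0.884, 0.363, -0.293]]
wrist_force: [5.6, 0.1, -10.9]
grip_width: 0.443
```

```bash
python3 look.py s scene; python3 -c "
from h import *
cmd(knobP(0),knobR(46))
c=load('pics/s_scene.npz');a=cv2.resize(c['image'][250:330,235:330,::-1],None,fx=7,fy=7,interpolation=2)
cv2.imwrite('pics/s_crop.png',a)"
```

```text
t 11.93 pos [ 0.5661 -0.0491  0.1042] q [-0.2   0.33  1.92  0.27  0.43  0.21] F [  6.3   0.1 -11.4] grip 0.448
CMD x 0.081 y -0.003 z 0.007 ax 1.218 ay 0.017 az 0.025
```

View pics/s_crop.png

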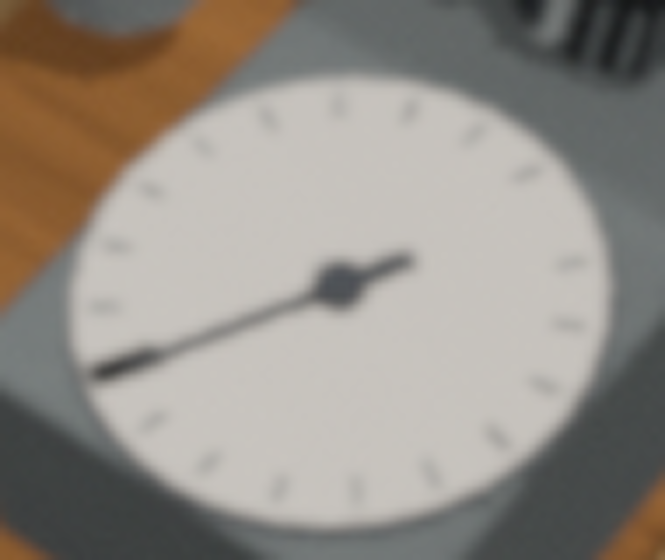

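Call:
step_arm:
  commands:
    - {"x": 0.0,"y": 0,"z": 0,"ax": 0,"ay": 0,"az": 0}
    - {"x": 0,"y": 0,"z": 0,"ax": 0,"ay": 0,"az": 0}
    - {"x": 0,"y": 0,"z": 0,"ax": 0,"ay": 0,"az": 0}
    - {"x": 0,"y": 0,"z": 0,"ax": 0,"ay": 0,"az": 0}
  hand: 75

```text
time_s: 12.27
ee_pos: [0.5663, -0.0492, 0.1049]
tcp_rot: [[0.467, 0.719, -0.515], [0.022, -0.592, -0.806], [-0.884, 0.365, -0.292]]
wrist_force: [0.7, -0.2, 0.3]
grip_width: 0.753
```

Call:
step_arm:
  commands:
    - {"x": -0.5,"y": 0,"z": 0,"ax": 0,"ay": 0,"az": 0}
    - {"x": -1.2,"y": 0,"z": 0,"ax": 0,"ay": 0,"az": 0}
    - {"x": -2.0,"y": 0,"z": 0,"ax": 0,"ay": 0,"az": 0}
    - {"x": -2.8,"y": 0,"z": 0,"ax": 0,"ay": 0,"az": 0}
    - {"x": -3.0,"y": 0,"z": 0,"ax": 0,"ay": 0,"az": 0}

```text
time_s: 12.68
ee_pos: [0.51, -0.0521, 0.2155]
tcp_rot: [[0.472, 0.716, -0.514], [0.021, -0.592, -0.806], [-0.881, 0.37, -0.294]]
wrist_force: [-0.5, 0.3, 1.9]
grip_width: 0.749
```

```bash
python3 look.py t wrist,scene,top; python3 -c "
from h import *
cmd(knobP(.12),knobR(-20))
c=load('pics/t_scene.npz');a=cv2.resize(c['image'][250:330,235:330,::-1],None,fx=7,fy=7,interpolation=2)
cv2.imwrite('pics/t_crop.png',a)"
```

```text
t 12.83 pos [ 0.5104 -0.0519  0.2113] q [-0.23  0.04  1.97  0.21  0.66  0.26] F [-0.4  0.7  0.2] grip 0.754
CMD x 0.099 y -0.026 z 0.019 ax -9.781 ay 0.004 az 0.006
```

View pics/t_wrist.png

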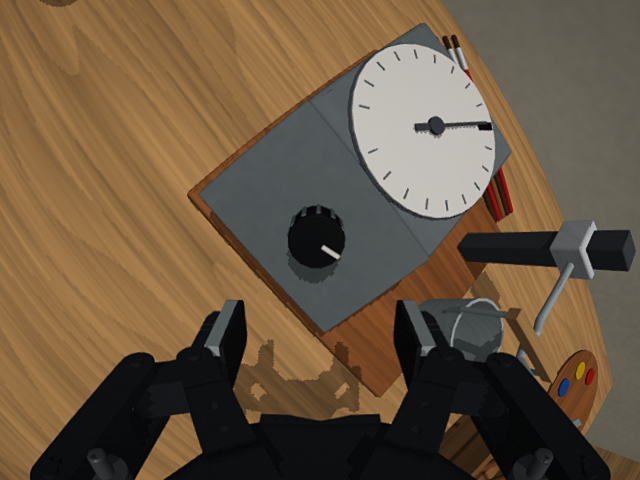

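```bash
python3 -c "
from h import *
c=load('pics/t_wrist.npz');cv2.imwrite('pics/t2.png',cv2.resize(c['image'][95:155,405:505,::-1],None,fx=8,fy=8,interpolation=2))"
```

```text
(no output)
```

View pics/t2.png

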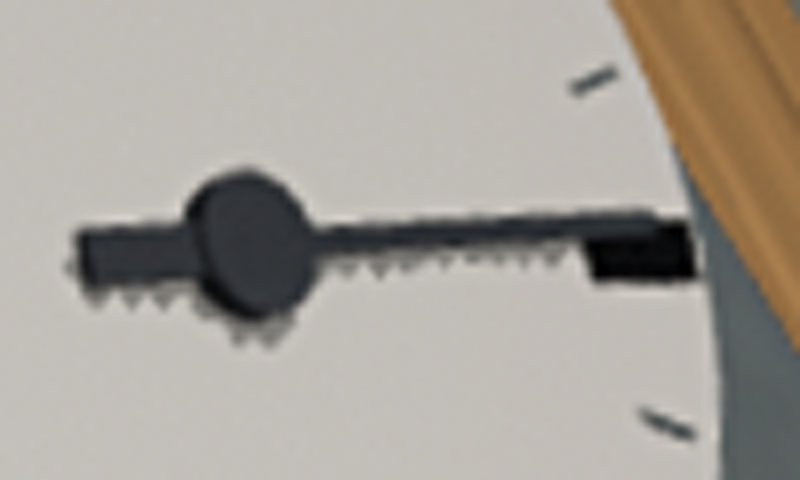

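View pics/t_crop.png

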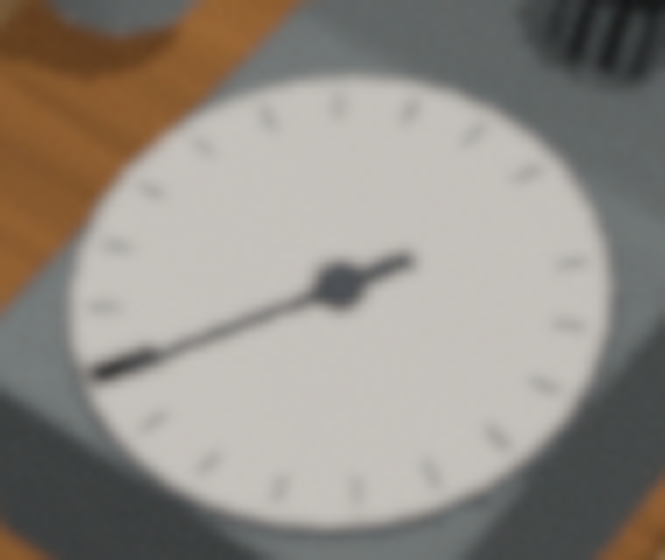

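```bash
cat >> dial.py <<'E'
def ang2(c,tail,tip,mark,zp=.1185,zm=.114):
    def on(uv,z):
        o,d=(wray(c,c,*uv) if "hand_eye" in c else ray(c,*uv));return (o+d*(z-o[2])/d[2])
    a,t,m=on(tail,zp),on(tip,zp),on(mark,zm);d=(t-a)[:2];L=np.linalg.norm(d);d/=L
    p=t[:2]-.066*d;r=m[:2]-p;A=lambda v:np.degrees(np.arctan2(v[1],v[0]))
    print("needle len %.4f piv %s tip ang %.2f mark ang %.2f r %.4f  mark-tip %.2f"%(L,np.round(p,4),A(d),A(r),np.linalg.norm(r),A(r)-A(d)))
E
python3 -c "
from dial import *
k=lambda o,f,x,y:(o[0]+(x+.5)/f-.5,o[1]+(y+.5)/f-.5)
c=load('pics/t_wrist.npz');q=lambda x,y:k((405,95),8,x,y)
ang2(c,q(80,260),q(655,217),q(641,252))
ang(c,q(256,244),q(655,217),q(641,252),.1185,.114)
ang(c,q(256,244),q(655,217),q(641,252),.121,.114)
n=load('pics/n_wrist.npz');q=lambda x,y:k((400,0),4.5,x,y)
ang(n,q(119,233),q(433,260),q(384,441),.1185,.114)
s=load('pics/t_scene.npz');q=lambda x,y:k((235,250),7,x,y)
ang2(s,q(410,260),q(165,351),q(124,364))
"
```

```text
needle len 0.0894 piv [ 0.7025 -0.042 ] tip ang -26.04 mark ang -28.85 r 0.0672  mark-tip -2.80
piv [ 0.70307133 -0.04223766  0.1185    ] tip r 0.06536995710067622 mark r 0.06657610328688657 tip ang -26.10 mark ang -28.93  mark-tip -2.83 deg
piv [ 0.70079132 -0.04167962  0.121     ] tip r 0.06467017996546572 mark r 0.06884427231974016 tip ang -26.10 mark ang -28.42  mark-tip -2.32 deg
piv [ 0.70369271 -0.0429678   0.1185    ] tip r 0.06486413265803469 mark r 0.06623396762770432 tip ang 5.15 mark ang -28.61  mark-tip -33.76 deg
needle len 0.0758 piv [ 0.6965 -0.0362] tip ang -27.65 mark ang -30.39 r 0.0777  mark-tip -2.75
```

```bash
python3 -c "
from h import *
cmd(knobP(0.001),knobR(38))"
```

```text
t 12.83 pos [ 0.5104 -0.0519  0.2113] q [-0.23  0.04  1.97  0.21  0.66  0.26] F [-0.4  0.7  0.2] grip 0.754
CMD x 3.074 y -0.025 z 0.017 ax -0.115 ay 0.006 az 0.003
```

Call:
step_arm:
  commands:
    - {"x": 0.7,"y": 0,"z": 0,"ax": 0,"ay": 0,"az": 0}
    - {"x": 1.5,"y": -0.02,"z": 0.02,"ax": 0,"ay": 0,"az": 0}
    - {"x": 2.2,"y": -0.02,"z": 0.02,"ax": 0,"ay": 0,"az": 0}
    - {"x": 2.8,"y": -0.02,"z": 0.02,"ax": 0,"ay": 0,"az": 0}
    - {"x": 3.0,"y": -0.02,"z": 0.02,"ax": 0,"ay": 0,"az": 0}

```text
time_s: 13.25
ee_pos: [0.565, -0.0491, 0.0996]
tcp_rot: [[0.463, 0.72, -0.517], [0.023, -0.592, -0.805], [-0.886, 0.361, -0.291]]
wrist_force: [0.4, -1.1, -0.6]
grip_width: 0.753
```

Call:
step_arm:
  commands:
    - {"x": 0,"y": 0,"z": 0,"ax": 0,"ay": 0,"az": 0}
    - {"x": 0,"y": 0,"z": 0,"ax": 0,"ay": 0,"az": 0}

```text
time_s: 13.42
ee_pos: [0.5644, -0.0489, 0.0983]
tcp_rot: [[0.46, 0.721, -0.517], [0.023, -0.592, -0.805], [-0.888, 0.358, -0.289]]
wrist_force: [-0.1, -0.4, 0.0]
grip_width: 0.751
```

```bash
python3 -c "
from h import *
cmd(knobP(0.001),knobR(38))"
```

```text
t 13.42 pos [ 0.5644 -0.0489  0.0983] q [-0.2   0.34  1.92  0.28  0.42  0.2 ] F [-0.1 -0.4  0. ] grip 0.751
CMD x -0.056 y 0.085 z -0.053 ax -0.121 ay 0.045 az 0.085
```

Call:
step_arm:
  commands:
    - {"x": -0.06,"y": 0.08,"z": -0.05,"ax": 0,"ay": 0.04,"az": 0.08}
    - {"x": -0.06,"y": 0.08,"z": -0.05,"ax": 0,"ay": 0.04,"az": 0.08}
    - {"x": -0.06,"y": 0.08,"z": -0.05,"ax": 0,"ay": 0.04,"az": 0.08}

```text
time_s: 13.67
ee_pos: [0.5669, -0.0493, 0.1035]
tcp_rot: [[0.47, 0.717, -0.515], [0.021, -0.593, -0.805], [-0.882, 0.368, -0.294]]
wrist_force: [-0.4, 0.4, -0.4]
grip_width: 0.751
```

Call:
step_arm:
  commands:
    - {"x": 0,"y": 0,"z": 0,"ax": 0,"ay": 0,"az": 0}
    - {"x": 0,"y": 0,"z": 0,"ax": 0,"ay": 0,"az": 0}
    - {"x": 0,"y": 0,"z": 0,"ax": 0,"ay": 0,"az": 0}
    - {"x": 0,"y": 0,"z": 0,"ax": 0,"ay": 0,"az": 0}
    - {"x": 0,"y": 0,"z": 0,"ax": 0,"ay": 0,"az": 0}
  hand: 0

```text
time_s: 14.08
ee_pos: [0.5664, -0.0489, 0.1044]
tcp_rot: [[0.47, 0.717, -0.515], [0.022, -0.592, -0.805], [-0.882, 0.367, -0.294]]
wrist_force: [-17.2, 3.5, 16.2]
grip_width: 0.449
```

```bash
python3 -c "
from h import *
cmd(knobP(0.001),knobR(45))"
```

```text
t 14.08 pos [ 0.5664 -0.0489  0.1044] q [-0.2   0.33  1.92  0.28  0.42  0.2 ] F [-17.2   3.5  16.2] grip 0.449
CMD x 0.055 y -0.007 z 0.015 ax 1.049 ay -0.007 az -0.007
```

Call:
step_arm:
  commands:
    - {"x": -0.02,"y": 0,"z": 0,"ax": 0.4,"ay": 0,"az": 0}
    - {"x": -0.02,"y": 0,"z": 0,"ax": 0.8,"ay": 0,"az": 0}
    - {"x": -0.02,"y": 0,"z": 0,"ax": 1.15,"ay": 0,"az": 0}
    - {"x": -0.02,"y": 0,"z": 0,"ax": 1.15,"ay": 0,"az": 0}
    - {"x": -0.02,"y": 0,"z": 0,"ax": 1.15,"ay": 0,"az": 0}

```text
time_s: 14.5
ee_pos: [0.566, -0.0489, 0.1047]
tcp_rot: [[0.47, 0.65, -0.597], [0.022, -0.685, -0.728], [-0.883, 0.329, -0.336]]
wrist_force: [9.7, 0.7, -11.5]
grip_width: 0.446
```

Call:
step_arm:
  commands:
    - {"x": 0.0,"y": 0,"z": 0,"ax": 0,"ay": 0,"az": 0}
    - {"x": 0,"y": 0,"z": 0,"ax": 0,"ay": 0,"az": 0}
    - {"x": 0,"y": 0,"z": 0,"ax": 0,"ay": 0,"az": 0}
    - {"x": 0,"y": 0,"z": 0,"ax": 0,"ay": 0,"az": 0}
  hand: 75

```text
time_s: 14.83
ee_pos: [0.5661, -0.0489, 0.1049]
tcp_rot: [[0.47, 0.65, -0.597], [0.022, -0.685, -0.728], [-0.882, 0.329, -0.336]]
wrist_force: [-0.6, 0.1, -0.6]
grip_width: 0.75
```

Call:
step_arm:
  commands:
    - {"x": -0.5,"y": 0,"z": 0,"ax": 0,"ay": 0,"az": 0}
    - {"x": -1.2,"y": 0,"z": 0,"ax": 0,"ay": 0,"az": 0}
    - {"x": -2.0,"y": 0,"z": 0,"ax": 0,"ay": 0,"az": 0}
    - {"x": -2.8,"y": 0,"z": 0,"ax": 0,"ay": 0,"az": 0}
    - {"x": -3.5,"y": 0,"z": 0,"ax": 0,"ay": 0,"az": 0}

```text
time_s: 15.25
ee_pos: [0.4993, -0.052, 0.2302]
tcp_rot: [[0.471, 0.65, -0.597], [0.022, -0.685, -0.728], [-0.882, 0.33, -0.337]]
wrist_force: [0.5, -0.8, 0.6]
grip_width: 0.752
```

```bash
python3 look.py u wrist,scene,top; python3 -c "
from h import *
cmd([.60,-.12,.30],down(-40))
c=load('pics/u_wrist.npz');cv2.imwrite('pics/u2.png',cv2.resize(c['image'][95:155,405:505,::-1],None,fx=8,fy=8,interpolation=2))"
```

```text
t 15.40 pos [ 0.5004 -0.0522  0.2307] q [-0.24 -0.01  1.98  0.21  0.7   0.39] F [-0.4  0.1  0.5] grip 0.754
CMD x -0.381 y 3.351 z -0.836 ax -0.480 ay -3.278 az -3.395
```

View pics/u_wrist.png

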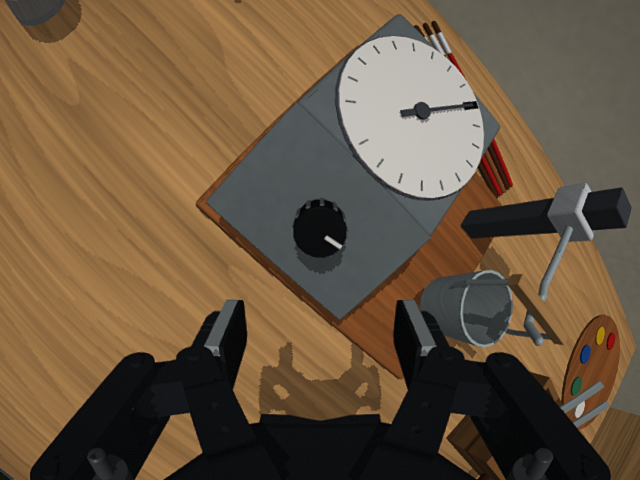

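View pics/u2.png

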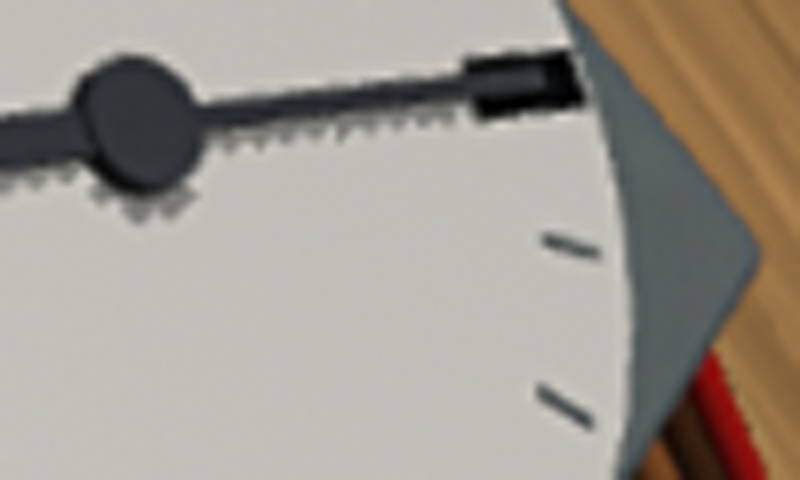

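```bash
python3 -c "
from dial import *
k=lambda o,f,x,y:(o[0]+(x+.5)/f-.5,o[1]+(y+.5)/f-.5)
c=load('pics/u_wrist.npz');cv2.imwrite('pics/u3.png',cv2.resize(c['image'][85:135,390:490,::-1],None,fx=8,fy=8,interpolation=2))
q=lambda x,y:k((405,95),8,x,y)
for zp in (.1165,.119,.121): ang(c,q(144,120),q(546,78),q(524,83),zp,.114)
P,R=c['ee_pos'],c['tcp_rot'];H=c['hand_eye'];print('cam',R@H[:3,3]+P,R@H[:3,2])
# desired down tool so camera sits over dial: print camera offset for yaw
for y in (-40,0,-60,20):
  R=down(y);print(y,R@H[:3,3],R@H[:3,2])
"
```

```text
piv [ 0.70526185 -0.04255122  0.1165    ] tip r 0.06571811424971805 mark r 0.06419664987826429 tip ang -29.74 mark ang -29.48  mark-tip 0.26 deg
piv [ 0.7031054  -0.04209707  0.119     ] tip r 0.06507068288381496 mark r 0.06630070928529441 tip ang -29.74 mark ang -28.91  mark-tip 0.83 deg
piv [ 0.70138024 -0.04173375  0.121     ] tip r 0.0645527377910924 mark r 0.06798850512400345 tip ang -29.74 mark ang -28.47  mark-tip 1.27 deg
cam [0.48636902 0.00354728 0.37026479] [ 0.25718607 -0.20893107 -0.94350577]
-40 [0.05111312 0.06138494 0.12842471] [-0.20398211 -0.24147415 -0.94872627]
0 [-0.00030256  0.07987847  0.12842471] [-0.00104277 -0.31609711 -0.94872627]
-60 [0.06902551 0.04020126 0.12842471] [-0.27426951 -0.15714549 -0.94872627]
20 [-0.02760436  0.07495773  0.12842471] [ 0.1071317  -0.29739076 -0.94872627]
```

View pics/u3.png

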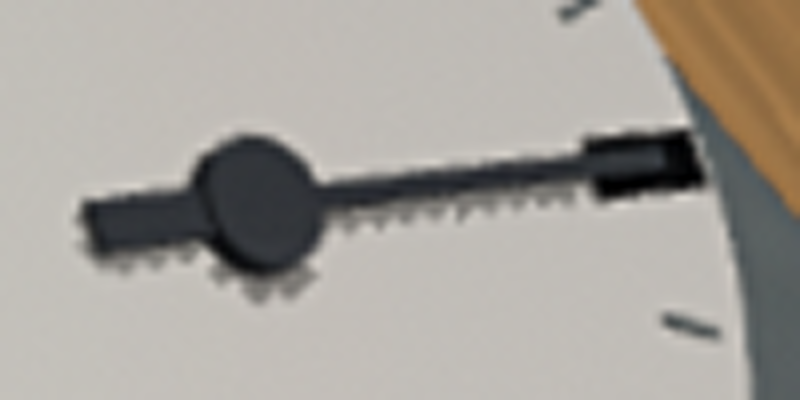

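```bash
python3 -c "
from h import *
cmd([.70,-.13,.34],down(0))"
```

```text
t 15.40 pos [ 0.5004 -0.0522  0.2307] q [-0.24 -0.01  1.98  0.21  0.7   0.39] F [-0.4  0.1  0.5] grip 0.754
CMD x -0.082 y 5.476 z -2.482 ax -7.007 ay -1.964 az -4.411
```

Call:
step_arm:
  commands:
    - {"x": -0.8,"y": 0.3,"z": -0.3,"ax": -0.8,"ay": -0.2,"az": -0.5}
    - {"x": -1.5,"y": 0.7,"z": -0.6,"ax": -1.6,"ay": -0.5,"az": -1.0}
    - {"x": -1.8,"y": 1.3,"z": -0.9,"ax": -2.4,"ay": -0.7,"az": -1.5}
    - {"x": -1.9,"y": 2.0,"z": -1.2,"ax": -3.2,"ay": -0.9,"az": -2.0}
    - {"x": -1.8,"y": 2.8,"z": -1.5,"ax": -4.0,"ay": -1.1,"az": -2.5}

```text
time_s: 15.82
ee_pos: [0.5755, -0.087, 0.3534]
tcp_rot: [[0.21, 0.933, -0.294], [0.056, -0.312, -0.949], [-0.976, 0.182, -0.117]]
wrist_force: [-1.0, -0.0, 0.5]
grip_width: 0.749
```

```bash
python3 -c "
from h import *
cmd([.70,-.13,.34],down(0))"
```

```text
t 15.82 pos [ 0.5755 -0.087   0.3534] q [-0.26  0.21  1.39  0.11  1.35  0.04] F [-1.  -0.   0.5] grip 0.749
CMD x 0.920 y 3.178 z 0.143 ax -2.963 ay -0.848 az -1.916
```

Call:
step_arm:
  commands:
    - {"x": 0.2,"y": 0.7,"z": 0,"ax": -0.8,"ay": -0.2,"az": -0.5}
    - {"x": 0.4,"y": 1.5,"z": 0.1,"ax": -1.6,"ay": -0.5,"az": -1.0}
    - {"x": 0.6,"y": 2.3,"z": 0.14,"ax": -2.3,"ay": -0.7,"az": -1.5}
    - {"x": 0.9,"y": 3.1,"z": 0.14,"ax": -2.96,"ay": -0.85,"az": -1.9}
    - {"x": 0.9,"y": 3.18,"z": 0.14,"ax": -2.96,"ay": -0.85,"az": -1.92}

```text
time_s: 16.23
ee_pos: [0.7027, -0.1305, 0.3344]
tcp_rot: [[-0.009, 1.0, 0.004], [0.001, 0.004, -1.0], [-1.0, -0.009, -0.001]]
wrist_force: [-0.5, -0.2, -1.7]
grip_width: 0.748
```

Call:
step_arm:
  commands:
    - {"x": 0,"y": 0,"z": 0,"ax": 0,"ay": 0,"az": 0}

```text
time_s: 16.32
ee_pos: [0.7046, -0.1308, 0.3305]
tcp_rot: [[-0.013, 1.0, 0.005], [0.002, 0.005, -1.0], [-1.0, -0.013, -0.002]]
wrist_force: [-0.6, -0.5, -0.0]
grip_width: 0.75
```

```bash
python3 look.py v wrist,scene,top; python3 -c "
from h import *
cmd([.70,-.13,.34],down(0))
c=load('pics/v_wrist.npz');print(wproj(c,c,[[.7035,-.0425,.117]]))"
```

```text
t 16.47 pos [ 0.7025 -0.1303  0.333 ] q [-0.23  0.68  0.77 -0.    1.7  -0.24] F [0.4 0.2 0.1] grip 0.746
CMD x -0.175 y -0.064 z -0.008 ax 0.031 ay -0.016 az 0.103
[[323.64982894 111.68087788]]
```

View pics/v_wrist.png

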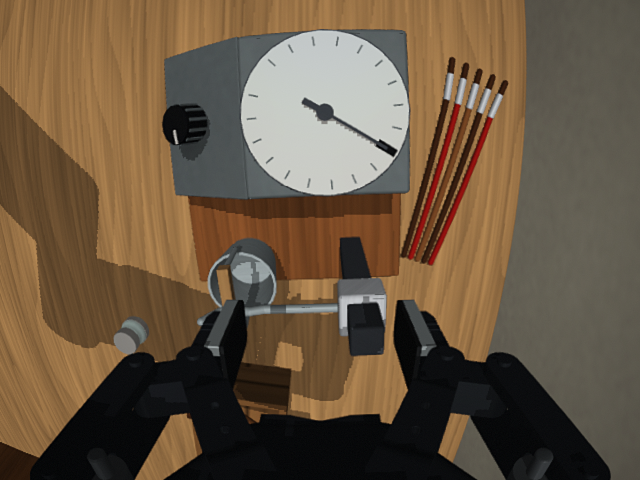

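```bash
python3 -c "
from h import *
c=load('pics/v_wrist.npz');cv2.imwrite('pics/v2.png',cv2.resize(c['image'][90:165,295:405,::-1],None,fx=7,fy=7,interpolation=2))
s=load('pics/v_scene.npz');cv2.imwrite('pics/v3.png',cv2.resize(s['image'][170:320,180:380,::-1],None,fx=4,fy=4,interpolation=2))"
```

```text
(no output)
```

View pics/v2.png

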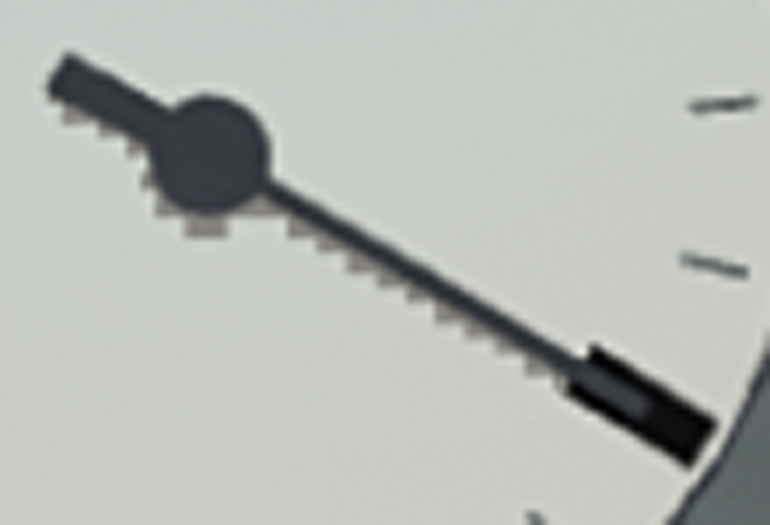

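View pics/v3.png

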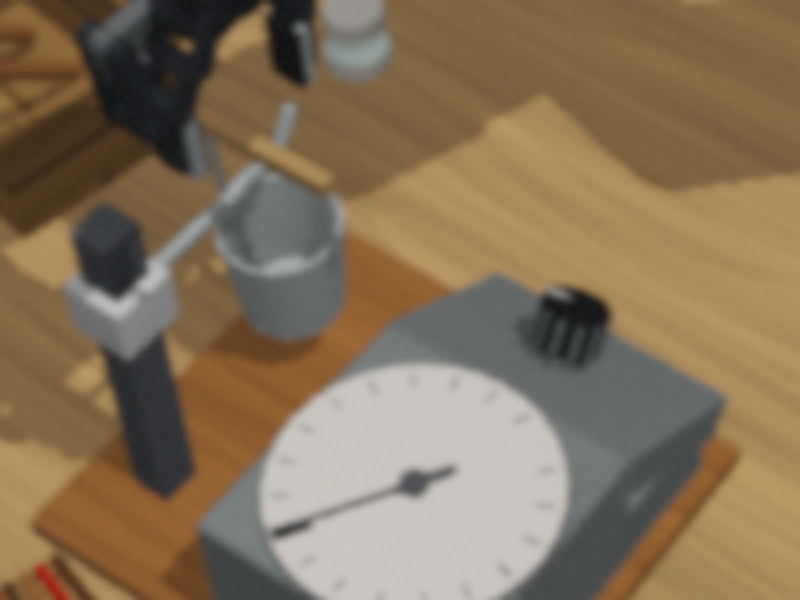

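```bash
python3 -c "
from dial import *
from workcell import ctrl
k=lambda o,f,x,y:(o[0]+(x+.5)/f-.5,o[1]+(y+.5)/f-.5)
c=load('pics/v_wrist.npz');q=lambda x,y:k((295,90),7,x,y)
ang2(c,q(58,75),q(648,409),q(642.5,408))
a=load('pics/a_top.npz')['image'].astype(int);b=load('pics/v_top.npz')['image'].astype(int)
for n,(u,v) in dict(jar=(187,190),tin=(162,253),box=(470,250),pot=(418,311)).items():print(n,abs(a-b)[v-15:v+15,u-15:u+15].mean())
s=sensors.read_state();print(s['time_s'],s['wrist_force'])
print(ctrl.finish_job())
"
```

```text
needle len 0.0880 piv [ 0.7041 -0.0427] tip ang -28.80 mark ang -28.96 r 0.0661  mark-tip -0.16
jar 9.985185185185186
tin 13.12111111111111
box 6.671481481481481
pot 22.955185185185186
16.4667 [0.37669365 0.19527301 0.13888623]
the job is handed in; nothing more can be done
None
```

```bash
python3 -c "
from h import *
a=load('pics/a_top.npz')['image'];b=load('pics/v_top.npz')['image']
cv2.imwrite('pics/w.png',np.vstack([a[140:340,130:520],b[140:340,130:520]])[:,:,::-1])"
```

```text
(no output)
```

View pics/w.png

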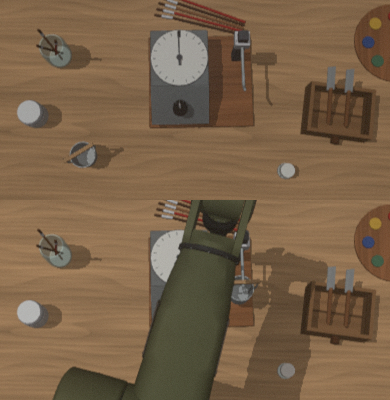

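I hung the pail on the hook by its handle and let go. I then turned the knob about 84° clockwise in two grips and released it. The job was handed in at 16.5 s, with the arm clear of everything.

- **Needle:** the last look from above with the wrist camera showed the tip 0.16° from the middle of the zero mark, about 0.2 mm. An earlier, more slanted view suggested it was 0.3 to 1.3° past the mark. I trust the overhead view more, because there the height difference between needle and dial adds almost no angle error.
- **Pail:** in the pictures it hangs free, with its handle in the dip of the hook.
- **Other things on the table:** comparing the top camera's first and last pictures by eye, the jar, tin, box and paint pot have not moved. The plain pixel differences (7 to 23) did not settle this, because the arm's shadow falls over that area.
- **Forces:** the highest wrist force I read was about 24 N, when closing on the knob. It was read only at the end of each move. The needle was not touched.

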